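Refill the spring-fed spacer disc magazine

TASK

Refill the spring magazine on the bench: lift off its square dust cover and set it down on the bench, then press every one of the 50 mm spacer discs lying around (not the two larger ones) down into the magazine, one after another, until each is caught under the two brass catches. Then give the stack a spray of oil by pressing the cap of the clamped spray can fully down for a moment and letting go, and finally put the cover back square on top of the magazine. Leave the larger discs on the bench and everything else where it is.

Things in the scene. Friction and masses are not known exactly. Their poses are not given: they have to be found in the camera images.
- magazine: spring stack magazine bolted to the bench; origin on its vertical axis at bench level, z up. Grey base plate 150 (x) x 100 (y) x 10 mm. Four 8 mm guide posts, 110 mm high, tops tapered, 30 mm from the axis at 40, 140, 220 and 320 degrees from x, enclose a 52 mm round channel; to +y and -y it is open (38 mm gaps, free for fingers) down to the base. Holds up to six discs
- mouth (a point): point on the magazine's axis, 80 mm above the bench, level with the catches' flat underside. A disc laid in the channel rests on the catches' ramps, underside about 91 mm above the bench. Pushed down (6 to 15 N) it spreads them and pushes the follower or stack down; when its top is 1 to 3 mm below the catches' underside (77 to 79 mm above the bench) they snap over it and hold it
- catch_a (a joint): outward travel of the brass spring catch on the magazine's +x side, m: 0 = in (also when a disc is properly caught below it), about 0.004 while a disc spreads it. 18 mm wide; underside edge 21 mm from the axis at 80 mm height, above it a ramp opening to 26 mm at 94 mm height. It slides in a dark block 30 mm wide, 94 mm high, 49 to 63 mm from the axis
- catch_b (a joint): the same catch on the magazine's -x side
- follower (a joint): travel of the sprung follower plate (36 mm square), m: 0 = up (its top 1 mm below the catches' underside), grows downward to 0.053; spring 5 N upward at 0, 17 N at the bottom; about 0.007 with one disc caught, 0.008 more for each further disc
- spray_cap (a joint): travel of the spray can's cap, m: 0 = up, 0.006 = fully down; it springs back by itself; 3 N to start, 7 N fully down
- spray_top (a point): centre of the top of the spray can's cap (white, 20 mm diameter, 14 mm high), 158 mm above the bench when up. The can (52 mm diameter) is clamped to the bench on the magazine's +y side, nozzle towards the magazine
- cover_knob (a point): centre of the knob of the dust cover: a grey sheet-metal square cap, 76 x 76 x 15 mm, 2 mm walls, open underneath, with a black round knob 20 mm in diameter and 20 mm high on a thin neck above its middle; the knob's centre is 35 mm above the cover's lower rim; x and y along the cover's sides. Lying on the magazine its inner top rests on the four posts (knob centre 132 mm above the bench)
- disc1_c (a point): steel spacer disc, 50 mm diameter, 8 mm thick, about 120 g, lying flat on the bench; this point is its centre, 4 mm above its underside. Three to five of the six such discs are present
- disc2_c (a point): steel spacer disc, 50 mm diameter, 8 mm thick, about 120 g, lying flat on the bench; this point is its centre, 4 mm above its underside. Three to five of the six such discs are present
- disc3_c (a point): steel spacer disc, 50 mm diameter, 8 mm thick, about 120 g, lying flat on the bench; this point is its centre, 4 mm above its underside. Three to five of the six such discs are present
- disc4_c (a point): steel spacer disc, 50 mm diameter, 8 mm thick, about 120 g, lying flat on the bench; this point is its centre, 4 mm above its underside. Three to five of the six such discs are present
- disc5_c (a point): steel spacer disc, 50 mm diameter, 8 mm thick, about 120 g, lying flat on the bench; this point is its centre, 4 mm above its underside. Three to five of the six such discs are present
- disc6_c (a point): steel spacer disc, 50 mm diameter, 8 mm thick, about 120 g, lying flat on the bench; this point is its centre, 4 mm above its underside. Three to five of the six such discs are present
- big1_c (a point): larger steel disc, 66 mm diameter, 8 mm thick: does not fit the magazine and stays on the bench; this point is its centre
- big2_c (a point): larger steel disc, 66 mm diameter, 8 mm thick: does not fit the magazine and stays on the bench; this point is its centre
- oil: orange oil bottle, 64 mm diameter, 190 mm high, standing; origin under its centre
- jar: clear screw jar, 66 mm diameter, 75 mm high, standing; origin under its centre
- wrench: spanner 170 mm long lying along its x axis; origin under its middle
- driver: screwdriver 180 mm long lying along its x axis; origin under its middle
- mug: white mug, 80 mm diameter, 90 mm high; origin under its centre
- hub: dark steel wheel hub, 80 mm diameter, 47 mm high; origin under its centre
Not all that is in view belongs to the job. Leave any purple or turquoise look-alike of the part that bears disc3_c alone.

How it is judged:
By the outcome, as a careful person would: the job done as asked, in the order asked, and still so for the second after the job is handed in, with the robot touching nothing.
Of disc1, disc2, disc3, disc4, disc5, disc6 only 3 to 5 are there at a start; the rules pass over those that are not, and their reading is None.
At some moment in a run one of disc1, disc2, disc3, disc4, disc5, disc6 may be knocked a few centimetres aside while the robot is not near it.
Once in a run the grip may slacken for a moment while it holds something.
It also fails if it takes over 210 s, if anything falls off the work surface, if the arm or the gripper's body presses on something with over 40 N, if the wrist force passes 120 N, or if a joint passes its speed limit or range.

ROBOT

A 6-joint arm with a two-finger parallel gripper is mounted at the origin on the work surface. World frame = base frame: x ahead of the robot, y to its left, z up, the work surface at z = 0. Lengths are in m, angles in rad, forces in N, time in s.
With the tool pointing down it reaches from about 0.325 to 1 m from the base axis. Payload 5.1 kg.
Tool frame: the origin (TCP) lies on the centre line of the jaws, within the pads' length; the fingertips stand 8 mm ahead of it and the grasp point (between the pads) lies 11 mm behind it; z points along the fingers, y is the direction in which the jaws open and shut (so a half turn about z gives the same grasp; the last joint's range is limited). The gripper opens to 85 mm and grips with 20 to 120 N. Pads are 22 mm wide; open, the fingers measure 114 mm over their backs; the gripper's body (76 mm by 85 mm) begins 54 mm behind the grasp point. The pads swing forward as they close: fully open they stand 13 mm farther back than shut.
Start: joints at [-1.345, 0.124, 1.65, -0, 1.367, -0.083], TCP at [0.198, -0.619, 0.239] pointing down, gripper open.
Joint ranges: [-2.61, 2.61], [-1.02, 2.33], [0.03, 2.71], [-1.35, 4.49], [0.32, 2.68], [-2.91, 2.91]. Speed limits (rad/s): [2.57, 2.57, 3.14, 3.14, 3.14, 3.14].

INTERFACE

Orientations are given as a rotation vector (axis times angle).
In Python, from station import manip gives the robot as it stands. The module is installed in compiled form; this text tells all that it offers.
- The arm moves only by the tool arm_command, never from a script. Its argument "deltas" is a list of rows, each an object with "delta_pos": the shift along the tool's x, y, z in m, a list of three; "twist": the turn about the tool's z in rad. A call has 1 to 12 rows; each row is the pose to reach, as a shift and turn from the pose commanded when the call began, along the tool's axes at that moment; what a row does not reach only later rows make up. A row lasts 1/8 s, in which the tool goes at most 62.5 mm and 10.7 degrees, less where a joint would pass 70% of its speed; a pose out of reach is approached as far as the arm can. A call with a gripper value outside its range is refused whole. "jaw" is the opening, from 0 (shut) to 1 (fully open), set as the call begins (left out, the last holds). The fingers move at their own pace and stop on an object; the grip force is fixed at half the most. Time passes only in rows, so rows that repeat a pose let the fingers close. It gives the time, the measured TCP pose, the force and the opening at its end, in the units of the state.
- manip.get_state(): the state, without advancing time (a new reading comes with each control period).
- manip.snapshot(name): name is "side" or "top"; returns a dict with "frame" (420x560x3 uint8, blue, green, red), "camera_matrix" (3x3 intrinsics, pixels), "world_from_camera" (4x4, takes a point from camera to world coordinates). Camera axes: x right, y down, z forward; pixel columns grow to the right and rows downward; lengths in m; the calibration is good to about 2 mm. A picture is of the moment at which its call begins. There is no depth.
- manip.close_job(): hands the job in, once; it reports no verdict.
The state is a dict: "t": time; "joints": joint angles; "joint_velocities": joint speeds; "joint_efforts": joint torques, N m; "ee_pos": TCP position; "eef_rot": TCP orientation; "force": force on the tool from outside, world axes, zero at the start; "wrist_torque": the same for the moment, N m; "opening": finger opening in m.
Only numpy, scipy, OpenCV 4.12 (cv2) and the standard library are available. Lean on these libraries where they do the work, as an engineer would, in place of code of your own. Each camera call takes 0.05 s, during which the arm holds its last target. There are 200 camera calls.

## Working session

There is one attempt and no reset: what is moved stays moved. The work goes in short steps, Python scripts to look and compute and a tool call to move; the robot and the scene stay as the last step left them, time stands still between calls to the robot, and variables do not carry over. Pictures are saved under pics/ and viewed, about 12 in all and at most 16, crops included, and the job is handed in when it is done.

Besides the shell and the picture viewer there is one more tool, called after "Request:" as a command line: name --argument value ..., lists and objects as JSON in quotes. arm_command: Moves the arm, as the interface text tells. Its arguments: {"type":"object","properties":{"deltas":{"type":"array"},"jaw":{"type":"number"}},"required":["deltas"]}

```bash
mkdir -p pics; cat > h.py <<'E'
from station import manip
import numpy as np, cv2
def snap(n,f=None):
    s=manip.snapshot(n)
    np.savez(''+n+'.npz',K=s['camera_matrix'],T=s['world_from_camera'],F=s['frame'])
    return s
def ray(n,u,v,z):
    d=np.load(''+n+'.npz');r=d['T'][:3,:3]@np.linalg.solve(d['K'],[u,v,1]);c=d['T'][:3,3]
    return (c+r*(z-c[2])/r[2]).round(4)
def proj(n,p):
    d=np.load(''+n+'.npz');q=d['K']@(d['T'][:3,:3].T@(np.array(p)-d['T'][:3,3]));return (q[:2]/q[2]).round(1)
def save(n,name,box=None,w=800):
    f=np.load(''+n+'.npz')['F']
    if box: f=f[box[1]:box[3],box[0]:box[2]]
    k=min(800/f.shape[1],600/f.shape[0]); cv2.imwrite('pics/'+name+'.png',cv2.resize(f,None,fx=k,fy=k,interpolation=cv2.INTER_CUBIC));print(name,'scale',k)
E
python3 - <<'E'
from h import *
for n in('top','side'):
    s=snap(n);save(n,n+'1');print(s['world_from_camera'].round(3).tolist(),s['camera_matrix'].round(1).tolist())
print(manip.get_state())
E
```

```text
top1 scale 1.4285714285714286
[[0.022, -0.986, 0.162, 0.351], [-1.0, -0.023, -0.003, 0.003], [0.007, -0.162, -0.987, 1.625], [0.0, 0.0, 0.0, 1.0]] [[496.4, 0.0, 277.4], [0.0, 496.4, 202.9], [0.0, 0.0, 1.0]]
side1 scale 1.4285714285714286
[[0.928, -0.261, 0.267, 0.263], [-0.373, -0.679, 0.632, -0.755], [0.017, -0.686, -0.728, 0.988], [0.0, 0.0, 0.0, 1.0]] [[413.2, 0.0, 279.5], [0.0, 413.2, 222.3], [0.0, 0.0, 1.0]]
{'t': 0.1, 'joints': array([-1.34462576e+00,  1.24442617e-01,  1.65156588e+00,  2.68986192e-05,
        1.36751047e+00, -8.25971686e-02]), 'joint_velocities': array([-0.00187179, -0.00074915, -0.00298764, -0.00075011,  0.00109719,
       -0.00028145]), 'joint_efforts': array([ 1.76339704e-04, -4.24932969e+01, -3.66653216e+01, -1.07403932e-04,
        3.95854586e-03, -8.56853628e-07]), 'ee_pos': array([ 0.19738205, -0.61872832,  0.23815736]), 'eef_rot': array([-3.10232895e+00, -4.82782653e-01,  1.75653530e-04]), 'force': array([ 0.30929701, -0.122768  , -0.4413456 ]), 'wrist_torque': array([ 0.00893371,  0.04021661, -0.03312455]), 'opening': 0.0854640550514768}
```

View pics/top1.png

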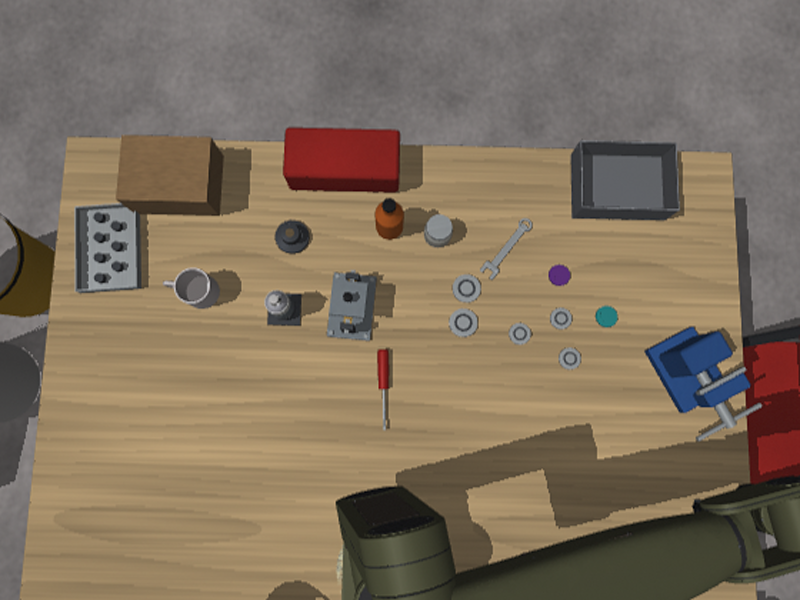

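View pics/side1.png

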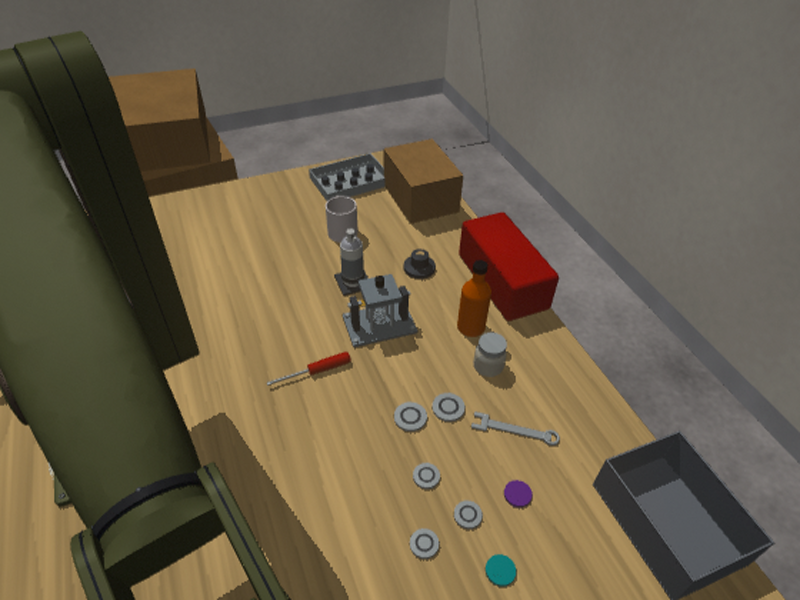

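Top picture: three small discs at (520,333), (561,318) and (570,358), big ones at (466,288) and (463,322). The magazine with its cover is at (350,300) and the can at (280,302). The look-alikes are purple and turquoise. Now the crops.

```bash
python3 - <<'E'
from h import *
a=np.load('top.npz')['F'];b=np.load('side.npz')['F']
A=cv2.resize(a[185:245,180:280],None,fx=8,fy=8,interpolation=cv2.INTER_CUBIC)[:480]
cv2.imwrite('pics/c1.png',A)
B=cv2.resize(b[150:250,220:320],None,fx=6,fy=6,interpolation=cv2.INTER_CUBIC)
cv2.imwrite('pics/c2.png',B)
C=cv2.resize(a[180:270,300:430],None,fx=6,fy=6,interpolation=cv2.INTER_CUBIC)
cv2.imwrite('pics/c3.png',C)
E
```

```text
(no output)
```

View pics/c1.png

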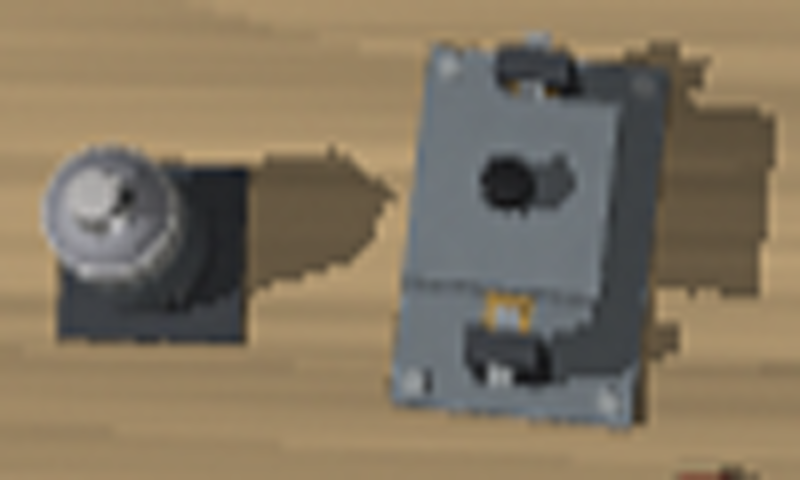

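View pics/c2.png

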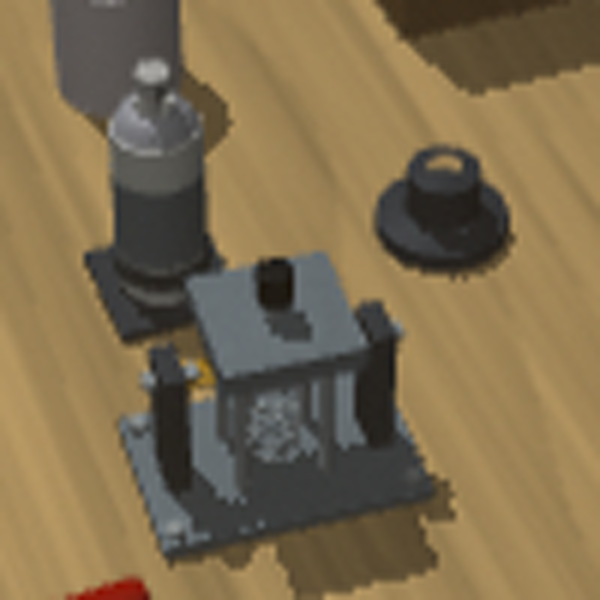

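View pics/c3.png

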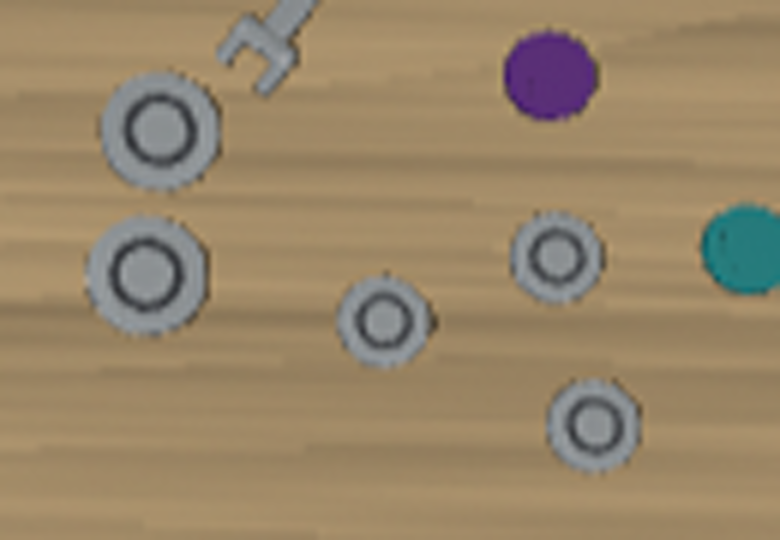

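Crops: the plate corners in c1 are about (437,48), (667,66), (634,420), (393,403) and the knob is at (508,183). In c2 the plate corners are (122,422), (168,547), (435,484), the knob is at (275,283) and the cap top is at (152,70). Next I'll compute positions.

```bash
cat >> h.py <<'E'
from scipy.optimize import least_squares
def uv(c,k,o): return (np.array(c)+.5)/k-.5+np.array(o)
def tri(obs): # [(cam,(u,v)),...] 
    r=least_squares(lambda p:np.concatenate([proj_(n,p)-q for n,q in obs]),[.6,0,.1]);return r.x.round(4),r.fun.round(2)
def proj_(n,p):
    d=np.load(''+n+'.npz');q=d['K']@(d['T'][:3,:3].T@(np.array(p)-d['T'][:3,3]));return q[:2]/q[2]
def discs(n,z=.008,box=None,lo=60):
    f=np.load(''+n+'.npz')['F'];h=cv2.cvtColor(f,cv2.COLOR_BGR2HSV)
    m=((h[...,1]<45)&(h[...,2]>85)).astype(np.uint8)
    if box: mm=np.zeros_like(m);mm[box[1]:box[3],box[0]:box[2]]=1;m*=mm
    for c in cv2.findContours(m,cv2.RETR_EXTERNAL,cv2.CHAIN_APPROX_NONE)[0]:
        if cv2.contourArea(c)>lo:
            (x,y),(w,hh),a=cv2.fitEllipse(c); print(n,'px',round(x,1),round(y,1),'axes',round(w,1),round(hh,1),ray(n,x,y,z))
E
python3 - <<'E'
from h import *
o1=(180,185);o2=(220,150)
obs=[('top',uv(c,8,o1),k) for c,k in zip([(437,48),(667,66),(634,420),(393,403)],[(1,1),(1,-1),(-1,-1),(-1,1)])]
obs+=[('side',uv(c,6,o2),k) for c,k in zip([(122,422),(168,547),(435,484)],[(-1,1),(-1,-1),(1,-1)])]
def f(p,sel=obs):
    R=np.array([[np.cos(p[2]),-np.sin(p[2])],[np.sin(p[2]),np.cos(p[2])]])
    return np.concatenate([proj_(n,[*(p[:2]+R@[.075*k[0],.05*k[1]]),.01])-q for n,q,k in sel])
for s in (obs,obs[:4],obs[4:]):
    r=least_squares(f,[.65,.08,0],args=(s,));print(r.x.round(4),r.fun.round(1))
print('knob',tri([('top',uv((508,183),8,o1)),('side',uv((275,283),6,o2))]),ray('top',*uv((508,183),8,o1),.132),ray('side',*uv((275,283),6,o2),.132))
print('cap',tri([('top',uv((103,195),8,o1)),('side',uv((152,70),6,o2))]),ray('top',*uv((103,195),8,o1),.158),ray('side',*uv((152,70),6,o2),.158))
discs('top',box=(300,180,430,270));discs('side',box=(260,260,420,420))
E
```

```text
[ 0.5777  0.1004 -0.0654] [-0.9 -0.3  0.5  0.1  0.4  0.9 -0.   0.4 -0.2 -1.1  0.1  0.3  1.   0.1]
[ 0.5785  0.1004 -0.068 ] [-0.8 -0.6  0.6 -0.2  0.3  0.7 -0.1  0. ]
[ 0.5764  0.1002 -0.0565] [-0.7 -0.8 -0.1  0.5  0.7  0.1]
knob (array([0.5791, 0.1036, 0.1301]), array([-0.12,  0.46,  0.47, -0.09])) [0.5802 0.1032 0.132 ] [0.5769 0.1018 0.132 ]
cap (array([0.5661, 0.2523, 0.1596]), array([-0.15,  0.63,  0.69, -0.13])) [0.5682 0.2523 0.158 ] [0.5644 0.2544 0.158 ]
top px 398.4 250.5 axes 14.6 15.0 [ 0.4692 -0.3985  0.008 ]
top px 363.3 233.1 axes 14.2 14.9 [ 0.5233 -0.2845  0.008 ]
top px 323.8 225.5 axes 19.2 19.3 [ 0.5454 -0.155   0.008 ]
top px 392.1 222.5 axes 14.2 14.8 [ 0.5604 -0.3794  0.008 ]
top px 326.2 201.5 axes 19.1 19.3 [ 0.6254 -0.1624  0.008 ]
top px 343.6 187.4 axes 10.3 18.8 [ 0.6744 -0.2198  0.008 ]
side px 296.5 379.8 axes 19.1 19.8 [ 0.4669 -0.4006  0.008 ]
side px 327.3 359.6 axes 17.4 19.5 [ 0.5584 -0.382   0.008 ]
side px 298.0 332.2 axes 16.3 18.2 [ 0.5206 -0.287   0.008 ]
side px 357.6 299.4 axes 11.2 64.0 [ 0.7156 -0.2555  0.008 ]
side px 286.8 291.0 axes 18.6 22.3 [ 0.5426 -0.1583  0.008 ]
side px 313.5 284.2 axes 18.1 21.8 [ 0.6226 -0.1648  0.008 ]
```

```bash
cat >> h.py <<'E'
from scipy.spatial.transform import Rotation as Ro
def go(x,y,z,yaw=None,rows=None):
    s=manip.get_state();R=Ro.from_rotvec(s['eef_rot']).as_matrix();p=s['ee_pos']
    d=R.T@(np.array([x,y,z])-p);cy=np.arctan2(R[1,0],R[0,0])
    tw=0 if yaw is None else -((yaw-cy+np.pi/2)%np.pi-np.pi/2)
    print('t',round(s['t'],2),'pos',p.round(4),'yaw',round(cy,4),'F',s['force'].round(1),'op',round(s['opening'],4),'j6',s['joints'][5].round(2))
    print(' delta',d.round(4),'twist',round(tw,4),'len',np.linalg.norm(d).round(3))
E
python3 -c "
from h import *
go(.5785,.1025,.2,-.065)"
```

```text
t 0.1 pos [ 0.1974 -0.6187  0.2382] yaw 0.3088 F [ 0.3 -0.1 -0.4] op 0.0855 j6 -0.08
 delta [ 0.5823 -0.5712  0.0394] twist 0.3738 len 0.817
```

Request:
arm_command --deltas '[{"delta_pos": [0.05,-0.05,0],"twist": 0.05},{"delta_pos": [0.582,-0.571,0.0],"twist": 0.374},{"delta_pos": [0.582,-0.571,0.0],"twist": 0.374},{"delta_pos": [0.582,-0.571,0.0],"twist": 0.374},{"delta_pos": [0.582,-0.571,0.0],"twist": 0.374},{"delta_pos": [0.582,-0.571,0.0],"twist": 0.374},{"delta_pos": [0.582,-0.571,0.0],"twist": 0.374},{"delta_pos": [0.582,-0.571,0.0],"twist": 0.374},{"delta_pos": [0.582,-0.571,0.0],"twist": 0.374},{"delta_pos": [0.582,-0.571,0.0],"twist": 0.374},{"delta_pos": [0.582,-0.571,0.0],"twist": 0.374},{"delta_pos": [0.582,-0.571,0.0],"twist": 0.374}]' --jaw 0.55

```text
t: 1.6
ee_pos: [0.5483, 0.046, 0.239]
eef_rot: [3.14, -0.102, -0.0]
force: [-0.4, -0.0, 0.1]
opening: 0.0468
```

```bash
python3 -c "
from h import *
go(.5785,.1025,.127,-.065)"
```

```text
t 1.6 pos [0.5483 0.046  0.239 ] yaw -0.0648 F [-0.4 -0.   0.1] op 0.0468 j6 1.62
 delta [ 0.0265 -0.0584  0.112 ] twist 0.0002 len 0.129
```

Request:
arm_command --deltas '[{"delta_pos": [0.0265,-0.0585,0],"twist": 0},{"delta_pos": [0.0265,-0.0585,0.03],"twist": 0},{"delta_pos": [0.0265,-0.0585,0.06],"twist": 0},{"delta_pos": [0.0265,-0.0585,0.06],"twist": 0}]'

```text
t: 2.1
ee_pos: [0.5758, 0.1006, 0.1756]
eef_rot: [3.139, -0.102, -0.011]
force: [-0.9, -0.1, -0.2]
opening: 0.0471
```

```bash
python3 - <<'E'
from h import *
go(.5785,.1025,.127,-.065)
snap('top');snap('side')
save('top','top2')
a=np.load('side.npz')['F'];b=cv2.resize(a[150:250,220:320],None,fx=6,fy=6,interpolation=cv2.INTER_CUBIC);cv2.imwrite('pics/c4.png',b)
E
```

```text
t 2.1 pos [0.5758 0.1006 0.1756] yaw -0.0648 F [-0.9 -0.1 -0.2] op 0.0471 j6 1.72
 delta [ 0.0029 -0.0021  0.0486] twist 0.0002 len 0.049
top2 scale 1.4285714285714286
```

View pics/top2.png

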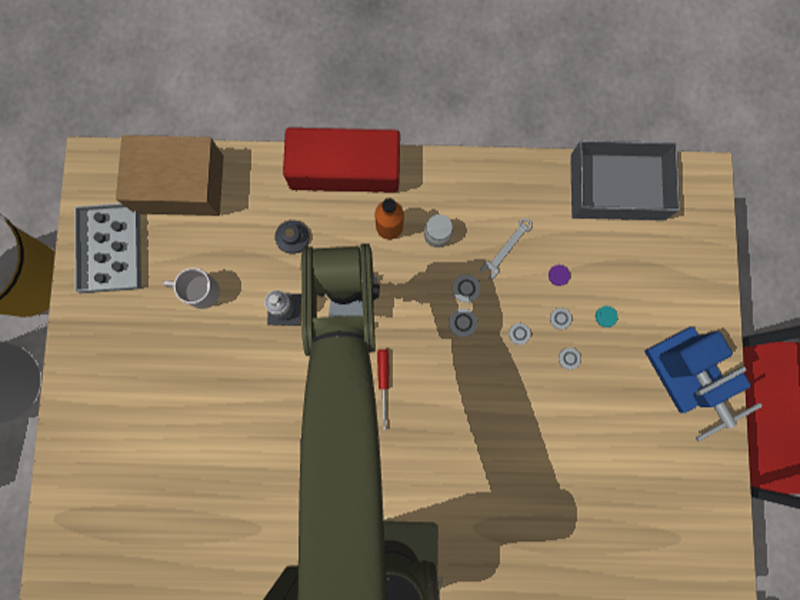

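View pics/c4.png

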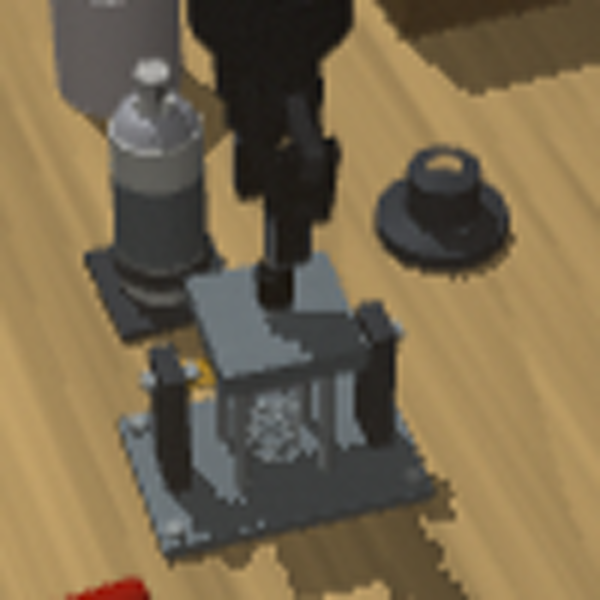

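Top picture: nothing more appeared where the arm stood before, so there are exactly three small discs. c4 shows the jaws above the knob. Next: down, grip and lift.

Request:
arm_command --deltas '[{"delta_pos": [0.0025,-0.002,0.02],"twist": 0},{"delta_pos": [0.0025,-0.002,0.04],"twist": 0},{"delta_pos": [0.0025,-0.002,0.049],"twist": 0},{"delta_pos": [0.0025,-0.002,0.049],"twist": 0},{"delta_pos": [0.0025,-0.002,0.049],"twist": 0}]'

```text
t: 2.82
ee_pos: [0.5811, 0.1024, 0.1308]
eef_rot: [-3.14, 0.102, -0.001]
force: [-0.1, -0.4, -0.2]
opening: 0.0467
```

Request:
arm_command --deltas '[{"delta_pos": [0,0,0]},{"delta_pos": [0,0,0]},{"delta_pos": [0,0,0]},{"delta_pos": [0,0,0]},{"delta_pos": [0,0,0]}]' --jaw 0

```text
schema error: expected keys delta_pos, twist
```

Request:
arm_command --deltas '[{"delta_pos": [-0.0025,0,0.005],"twist": 0},{"delta_pos": [-0.0025,0,0.005],"twist": 0}]'

```text
t: 3.08
ee_pos: [0.5779, 0.1026, 0.1251]
eef_rot: [3.14, -0.102, -0.001]
force: [-0.4, 0.3, -0.2]
opening: 0.0466
```

Request:
arm_command --deltas '[{"delta_pos": [0,0,0],"twist": 0},{"delta_pos": [0,0,0],"twist": 0},{"delta_pos": [0,0,0],"twist": 0},{"delta_pos": [0,0,0],"twist": 0},{"delta_pos": [0,0,0],"twist": 0}]' --jaw 0

```text
t: 3.7
ee_pos: [0.5785, 0.1025, 0.1258]
eef_rot: [-3.14, 0.102, -0.001]
force: [-0.8, 0.4, 4.0]
opening: 0.0183
```

Request:
arm_command --deltas '[{"delta_pos": [0,0,-0.02],"twist": 0},{"delta_pos": [0,0,-0.05],"twist": 0},{"delta_pos": [0,0,-0.07],"twist": 0},{"delta_pos": [0,0,-0.07],"twist": 0}]'

```text
t: 4.2
ee_pos: [0.5796, 0.1026, 0.1981]
eef_rot: [-3.139, 0.102, -0.007]
force: [-0.6, -0.2, -1.0]
opening: 0.0181
```

```bash
python3 -c "
from h import *
go(.42,.18,.05,-.065)"
```

```text
t 4.2 pos [0.5796 0.1026 0.1981] yaw -0.0652 F [-0.6 -0.2 -1. ] op 0.0181 j6 1.72
 delta [-0.165  -0.0667  0.1474] twist -0.0002 len 0.231
```

Request:
arm_command --deltas '[{"delta_pos": [-0.05,-0.02,0],"twist": 0},{"delta_pos": [-0.1,-0.04,0],"twist": 0},{"delta_pos": [-0.15,-0.06,0],"twist": 0},{"delta_pos": [-0.165,-0.067,0.03],"twist": 0},{"delta_pos": [-0.165,-0.067,0.08],"twist": 0},{"delta_pos": [-0.165,-0.067,0.12],"twist": 0},{"delta_pos": [-0.165,-0.067,0.145],"twist": 0},{"delta_pos": [-0.165,-0.067,0.145],"twist": 0},{"delta_pos": [-0.165,-0.067,0.145],"twist": 0}]'

```text
t: 5.32
ee_pos: [0.4184, 0.1802, 0.0509]
eef_rot: [-3.14, 0.102, -0.001]
force: [0.7, -0.1, -1.3]
opening: 0.0182
```

```bash
python3 -c "
from h import *
go(.42,.18,.0285,-.065)"
```

```text
t 5.33 pos [0.4184 0.1802 0.0509] yaw -0.0652 F [ 0.7 -0.1 -1.3] op 0.0182 j6 1.92
 delta [0.0016 0.0001 0.0224] twist -0.0002 len 0.022
```

Request:
arm_command --deltas '[{"delta_pos": [0,0,0.01],"twist": 0},{"delta_pos": [0,0,0.017],"twist": 0},{"delta_pos": [0,0,0.02],"twist": 0},{"delta_pos": [0,0,0.0215],"twist": 0},{"delta_pos": [0,0,0.0225],"twist": 0},{"delta_pos": [0,0,0.0225],"twist": 0}]'

```text
t: 6.08
ee_pos: [0.4179, 0.1801, 0.0288]
eef_rot: [3.139, -0.102, -0.002]
force: [-3.9, -1.0, 6.3]
opening: 0.0178
```

Request:
arm_command --deltas '[{"delta_pos": [0,0,0],"twist": 0},{"delta_pos": [0,0,0],"twist": 0},{"delta_pos": [0,0,0],"twist": 0}]' --jaw 0.6

```text
t: 6.45
ee_pos: [0.4181, 0.1802, 0.0278]
eef_rot: [-3.14, 0.102, -0.0]
force: [0.8, -0.9, 0.6]
opening: 0.0511
```

Request:
arm_command --deltas '[{"delta_pos": [0,0,-0.05],"twist": 0},{"delta_pos": [0,0,-0.11],"twist": 0},{"delta_pos": [0,0,-0.15],"twist": 0},{"delta_pos": [0,0,-0.15],"twist": 0}]' --jaw 0.75

```text
t: 6.95
ee_pos: [0.4205, 0.1809, 0.1824]
eef_rot: [-3.137, 0.102, -0.013]
force: [0.5, -0.5, 0.4]
opening: 0.064
```

```bash
python3 -c "
from h import *
go(.522,-.286,.15,-.065)"
```

```text
t 6.95 pos [0.4205 0.1809 0.1824] yaw -0.0651 F [ 0.5 -0.5  0.4] op 0.064 j6 1.92
 delta [0.1314 0.4594 0.0321] twist -0.0001 len 0.479
```

Request:
arm_command --deltas '[{"delta_pos": [0.017,0.06,0],"twist": 0},{"delta_pos": [0.034,0.12,0],"twist": 0},{"delta_pos": [0.051,0.18,0],"twist": 0},{"delta_pos": [0.068,0.24,0],"twist": 0},{"delta_pos": [0.085,0.3,0],"twist": 0},{"delta_pos": [0.102,0.36,0],"twist": 0},{"delta_pos": [0.119,0.42,0.01],"twist": 0},{"delta_pos": [0.131,0.459,0.02],"twist": 0},{"delta_pos": [0.131,0.459,0.03],"twist": 0},{"delta_pos": [0.131,0.459,0.03],"twist": 0}]'

```text
t: 8.2
ee_pos: [0.5173, -0.2851, 0.1449]
eef_rot: [-3.137, 0.103, 0.007]
force: [0.7, 0.1, -0.6]
opening: 0.0643
```

```bash
python3 - <<'E'
from h import *
go(.522,-.286,.05,-.065)
snap('top');snap('side')
A=np.load('top.npz')['F'];B=np.load('side.npz')['F']
a=cv2.resize(A[178:248,215:275],(600,700)[::1],interpolation=cv2.INTER_CUBIC)
a=cv2.resize(A[185:245,218:268],None,fx=10,fy=10,interpolation=cv2.INTER_CUBIC);cv2.imwrite('pics/c5.png',a)
b=cv2.resize(B[180:250,235:305],None,fx=8,fy=8,interpolation=cv2.INTER_CUBIC);cv2.imwrite('pics/c6.png',b)
E
```

```text
t 8.2 pos [ 0.5173 -0.2851  0.1449] yaw -0.0653 F [ 0.7  0.1 -0.6] op 0.0643 j6 1.04
 delta [0.0051 0.0009 0.0949] twist -0.0003 len 0.095
```

View pics/c5.png

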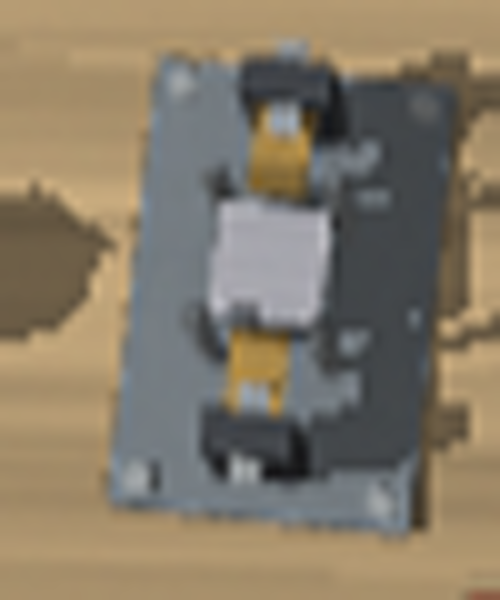

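View pics/c6.png

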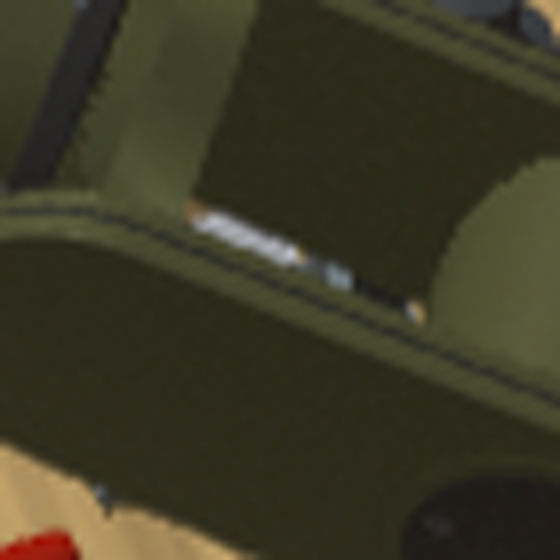

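c5 shows the cover off, with the follower square centred near (270,262) and plate corners at (160,55), (457,85), (409,531), (110,503). In the side view the arm hides the magazine.

```bash
python3 - <<'E'
from h import *
o=(218,185)
sel=[('top',uv(c,10,o),k) for c,k in zip([(160,55),(457,85),(409,531),(110,503)],[(1,1),(1,-1),(-1,-1),(-1,1)])]
def f(p):
    R=np.array([[np.cos(p[2]),-np.sin(p[2])],[np.sin(p[2]),np.cos(p[2])]])
    return np.concatenate([proj_(n,[*(p[:2]+R@[.075*k[0],.05*k[1]]),.01])-q for n,q,k in sel])
r=least_squares(f,[.65,.08,0]);print(r.x.round(4),r.fun.round(1))
print('fol',ray('top',*uv((270,262),10,o),.079))
c=r.x
R=Ro.from_euler('z',c[2]).as_matrix()
for a in (40,140,220,320): print(a,(proj('top',np.array([c[0],c[1],.11])+R@[.03*np.cos(np.radians(a)),.03*np.sin(np.radians(a)),0])-o+.5)*10-.5)
print((proj('top',[c[0],c[1],.079])-o+.5)*10-.5)
discs('top',box=(300,180,430,270));discs('side',box=(260,260,420,420))
E
```

```text
[ 0.5783  0.1011 -0.0756] [-0.2 -0.1  0.2 -0.2  0.3  0.3 -0.3  0.1]
fol [0.5779 0.1017 0.079 ]
40 [212.5 166.5]
140 [195.5 313.5]
220 [320.5 325.5]
320 [336.5 179.5]
[271.5 260.5]
top px 323.8 225.5 axes 19.2 19.3 [ 0.5454 -0.155   0.008 ]
top px 326.2 201.5 axes 19.1 19.3 [ 0.6254 -0.1624  0.008 ]
top px 343.6 187.4 axes 10.3 18.8 [ 0.6744 -0.2198  0.008 ]
side px 295.8 377.7 axes 15.3 18.3 [ 0.4672 -0.3953  0.008 ]
side px 327.2 359.1 axes 16.9 18.9 [ 0.5588 -0.3809  0.008 ]
side px 298.0 332.4 axes 16.7 18.2 [ 0.5204 -0.2873  0.008 ]
side px 357.6 299.4 axes 11.2 64.5 [ 0.7154 -0.2556  0.008 ]
side px 285.0 291.4 axes 17.2 20.5 [ 0.5373 -0.1578  0.008 ]
side px 318.8 286.2 axes 10.1 16.0 [ 0.6337 -0.1765  0.008 ]
```

Request:
arm_command --deltas '[{"delta_pos": [0.002,0.0,0.04],"twist": 0},{"delta_pos": [0.002,0.0,0.09],"twist": 0},{"delta_pos": [0.002,0.0,0.12],"twist": 0},{"delta_pos": [0.002,0.0,0.125],"twist": 0},{"delta_pos": [0.002,0.0,0.125],"twist": 0},{"delta_pos": [0.002,0.0,0.125],"twist": 0}]'

```text
t: 9.05
ee_pos: [0.5223, -0.2872, 0.0252]
eef_rot: [3.138, -0.102, 0.005]
force: [-0.3, 0.1, 0.3]
opening: 0.0639
```

```bash
python3 - <<'E'
from h import *
go(.522,-.286,.008,-.065)
snap('side')
B=np.load('side.npz')['F']
b=cv2.resize(B[290:365,260:360],None,fx=6,fy=6,interpolation=cv2.INTER_CUBIC);cv2.imwrite('pics/c7.png',b)
E
```

```text
t 9.05 pos [ 0.5223 -0.2872  0.0252] yaw -0.0648 F [-0.3  0.1  0.3] op 0.0639 j6 1.04
 delta [-0.0004 -0.0012  0.0172] twist 0.0002 len 0.017
```

View pics/c7.png

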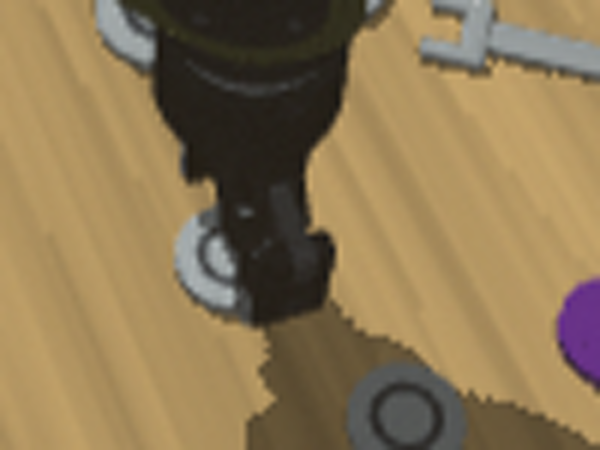

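c7: the near finger stands just outside the disc's near edge, at about (285,315). Next I go down and close.

Request:
arm_command --deltas '[{"delta_pos": [0,-0.001,0.008],"twist": 0},{"delta_pos": [0,-0.001,0.013],"twist": 0},{"delta_pos": [0,-0.001,0.017],"twist": 0},{"delta_pos": [0,-0.001,0.017],"twist": 0}]'

```text
t: 9.6
ee_pos: [0.5204, -0.2853, 0.0051]
eef_rot: [-3.139, 0.103, 0.002]
force: [0.5, -0.5, -0.6]
opening: 0.064
```

Request:
arm_command --deltas '[{"delta_pos": [0,0,0],"twist": 0},{"delta_pos": [0,0,0],"twist": 0},{"delta_pos": [0,0,0],"twist": 0},{"delta_pos": [0,0,0],"twist": 0}]' --jaw 0.4

```text
t: 10.1
ee_pos: [0.5213, -0.2859, 0.0064]
eef_rot: [3.139, -0.102, 0.002]
force: [-0.3, 0.5, 3.4]
opening: 0.0469
```

Request:
arm_command --deltas '[{"delta_pos": [0,0,0],"twist": 0},{"delta_pos": [0,0,0],"twist": 0},{"delta_pos": [0,0,0],"twist": -0.17},{"delta_pos": [0,0,0],"twist": -0.35},{"delta_pos": [0,0,0],"twist": -0.53},{"delta_pos": [0,0,0],"twist": -0.71},{"delta_pos": [0,0,0],"twist": -0.89},{"delta_pos": [0,0,0],"twist": -1.07},{"delta_pos": [0,0,0],"twist": -1.25},{"delta_pos": [0,0,0],"twist": -1.43},{"delta_pos": [0,0,0],"twist": -1.571},{"delta_pos": [0,0,0],"twist": -1.571}]' --jaw 0.75

```text
t: 11.6
ee_pos: [0.5206, -0.2853, 0.0054]
eef_rot: [-2.294, -2.146, 0.0]
force: [-0.1, 0.1, 0.9]
opening: 0.0636
```

Request:
arm_command --deltas '[{"delta_pos": [0,0,0],"twist": 0},{"delta_pos": [0,0,0],"twist": 0},{"delta_pos": [0,0,0],"twist": 0},{"delta_pos": [0,0,0],"twist": 0}]' --jaw 0.4

```text
t: 12.1
ee_pos: [0.5213, -0.2858, 0.0064]
eef_rot: [2.292, 2.147, 0.001]
force: [-0.2, -0.3, 5.2]
opening: 0.0469
```

Request:
arm_command --deltas '[{"delta_pos": [0,0,0],"twist": 0},{"delta_pos": [0,0,0],"twist": 0},{"delta_pos": [0,0,0],"twist": 0.17},{"delta_pos": [0,0,0],"twist": 0.35},{"delta_pos": [0,0,0],"twist": 0.53},{"delta_pos": [0,0,0],"twist": 0.71},{"delta_pos": [0,0,0],"twist": 0.89},{"delta_pos": [0,0,0],"twist": 1.07},{"delta_pos": [0,0,0],"twist": 1.25},{"delta_pos": [0,0,0],"twist": 1.43},{"delta_pos": [0,0,0],"twist": 1.571},{"delta_pos": [0,0,0],"twist": 1.571}]' --jaw 0.75

```text
t: 13.6
ee_pos: [0.5205, -0.2853, 0.0053]
eef_rot: [-3.14, 0.1, 0.001]
force: [-0.0, -0.7, 0.0]
opening: 0.0638
```

Request:
arm_command --deltas '[{"delta_pos": [0,0,0],"twist": 0},{"delta_pos": [0,0,0],"twist": 0},{"delta_pos": [0,0,0],"twist": 0},{"delta_pos": [0,0,0],"twist": 0}]' --jaw 0.4

```text
t: 14.1
ee_pos: [0.5211, -0.2857, 0.0062]
eef_rot: [3.14, -0.102, 0.001]
force: [-0.9, -0.1, 3.3]
opening: 0.047
```

```bash
python3 -c "
from h import *
go(.5783,.1005,.15,-.07)"
```

```text
t 14.1 pos [ 0.5211 -0.2857  0.0062] yaw -0.0648 F [-0.9 -0.1  3.3] op 0.047 j6 1.04
 delta [ 0.0321 -0.3891 -0.1439] twist 0.0052 len 0.416
```

Lift off and step aside, to compare the cameras with the known robot position of this disc.

Request:
arm_command --deltas '[{"delta_pos": [0,0,0],"twist": 0},{"delta_pos": [0,0,0],"twist": 0},{"delta_pos": [0,0,-0.05],"twist": 0},{"delta_pos": [0,0,-0.11],"twist": 0},{"delta_pos": [0.0,-0.06,-0.15],"twist": 0},{"delta_pos": [0.0,-0.12,-0.15],"twist": 0},{"delta_pos": [0,-0.18,-0.15],"twist": 0},{"delta_pos": [0,-0.24,-0.15],"twist": 0},{"delta_pos": [0,-0.24,-0.15],"twist": 0}]' --jaw 0.75

```text
t: 15.22
ee_pos: [0.5361, -0.0425, 0.1555]
eef_rot: [-3.14, 0.093, 0.001]
force: [-0.5, 0.2, 0.2]
opening: 0.064
```

```bash
python3 - <<'E'
from h import *
go(.5211,-.2857,.03,-.07)
snap('top');snap('side')
discs('top',box=(300,180,430,270));discs('side',box=(260,260,420,420))
E
```

```text
t 15.22 pos [ 0.5361 -0.0425  0.1555] yaw -0.0592 F [-0.5  0.2  0.2] op 0.064 j6 1.45
 delta [-0.0006  0.2438  0.1254] twist 0.0108 len 0.274
top px 398.4 250.5 axes 14.6 15.0 [ 0.4692 -0.3985  0.008 ]
top px 363.9 233.8 axes 14.0 14.2 [ 0.521  -0.2864  0.008 ]
top px 324.5 225.6 axes 17.3 19.7 [ 0.5451 -0.1575  0.008 ]
top px 392.2 222.5 axes 14.1 14.7 [ 0.5604 -0.3795  0.008 ]
top px 327.5 201.4 axes 16.2 20.0 [ 0.626  -0.1666  0.008 ]
top px 343.9 186.9 axes 10.2 17.8 [ 0.6759 -0.2207  0.008 ]
side px 296.6 379.7 axes 19.3 20.0 [ 0.4671 -0.4005  0.008 ]
side px 327.3 359.4 axes 17.8 19.6 [ 0.5586 -0.3817  0.008 ]
side px 358.1 299.4 axes 11.1 63.7 [ 0.7169 -0.2561  0.008 ]
side px 283.0 291.2 axes 13.7 18.8 [ 0.5323 -0.1551  0.008 ]
side px 314.8 283.4 axes 15.4 21.5 [ 0.6273 -0.1635  0.008 ]
```

Top camera agrees with the robot frame to better than 1 mm, while the side camera is about 3 mm off, so I trust top. Magazine at (0.578, 0.1015), yaw −0.07. Back to the disc.

Request:
arm_command --deltas '[{"delta_pos": [0,0.06,0],"twist": 0.005},{"delta_pos": [0,0.12,0],"twist": 0.005},{"delta_pos": [0,0.18,0],"twist": 0.005},{"delta_pos": [0,0.24,0],"twist": 0.005},{"delta_pos": [0,0.24,0.04],"twist": 0.005},{"delta_pos": [0,0.24,0.08],"twist": 0.005},{"delta_pos": [0,0.24,0.12],"twist": 0.005},{"delta_pos": [0,0.24,0.148],"twist": 0.005},{"delta_pos": [0,0.24,0.148],"twist": 0.005},{"delta_pos": [0,0.24,0.148],"twist": 0.005}]'

```text
t: 16.58
ee_pos: [0.521, -0.2869, 0.0088]
eef_rot: [3.139, -0.113, 0.001]
force: [-0.3, 0.6, -0.1]
opening: 0.0637
```

Request:
arm_command --deltas '[{"delta_pos": [0,0,0],"twist": 0},{"delta_pos": [0,0,0],"twist": 0},{"delta_pos": [0,0,0],"twist": 0},{"delta_pos": [0,0,0],"twist": 0}]' --jaw 0.4

```text
t: 17.08
ee_pos: [0.5219, -0.2867, 0.0103]
eef_rot: [3.137, -0.11, 0.004]
force: [-1.3, -1.2, 5.7]
opening: 0.0462
```

Request:
arm_command --deltas '[{"delta_pos": [0,0,-0.04],"twist": 0},{"delta_pos": [0,0,-0.1],"twist": 0},{"delta_pos": [0,0,-0.15],"twist": 0},{"delta_pos": [0,0,-0.15],"twist": 0}]'

```text
t: 17.58
ee_pos: [0.5239, -0.2875, 0.165]
eef_rot: [3.133, -0.11, 0.017]
force: [0.7, -1.2, -0.9]
opening: 0.0458
```

```bash
python3 -c "
from h import *
go(.578,.1015,.15,-.07)"
```

```text
t 17.57 pos [ 0.5239 -0.2875  0.165 ] yaw -0.0699 F [ 0.7 -1.2 -0.9] op 0.0458 j6 1.05
 delta [ 0.0266 -0.3919  0.0129] twist 0.0001 len 0.393
```

```bash
python3 - <<'E'
from h import *
snap('side');snap('top')
B=np.load('side.npz')['F']
print(proj('side',[.5239,-.2875,.165]))
b=cv2.resize(B[220:370,230:380],None,fx=4,fy=4,interpolation=cv2.INTER_CUBIC);cv2.imwrite('pics/c8.png',b)
E
```

```text
[302.7 298.8]
```

View pics/c8.png

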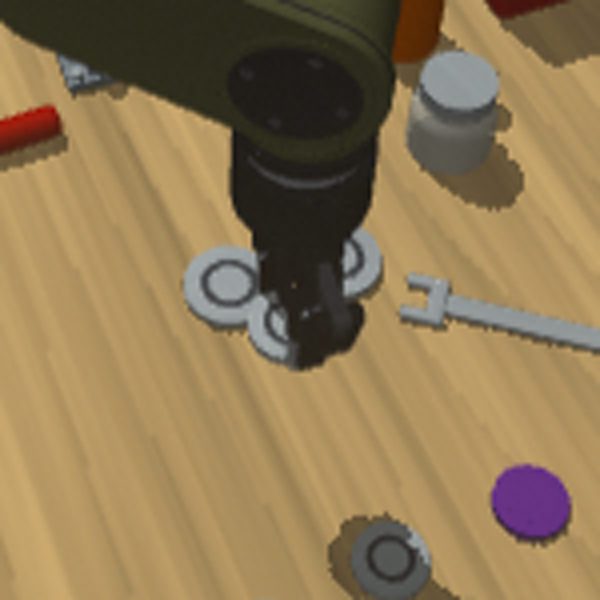

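c8: the disc is held level at the fingertips, at about (285,325). Now to the magazine.

Request:
arm_command --deltas '[{"delta_pos": [0.004,-0.06,0],"twist": 0},{"delta_pos": [0.008,-0.12,0],"twist": 0},{"delta_pos": [0.012,-0.18,0],"twist": 0},{"delta_pos": [0.016,-0.24,0],"twist": 0},{"delta_pos": [0.02,-0.3,0],"twist": 0},{"delta_pos": [0.024,-0.35,0],"twist": 0},{"delta_pos": [0.027,-0.392,0],"twist": 0},{"delta_pos": [0.027,-0.392,0],"twist": 0},{"delta_pos": [0.027,-0.392,0],"twist": 0},{"delta_pos": [0.027,-0.392,0],"twist": 0}]'

```text
t: 18.92
ee_pos: [0.5747, 0.1025, 0.1569]
eef_rot: [3.139, -0.112, -0.003]
force: [-0.5, 0.5, 0.3]
opening: 0.0461
```

```bash
python3 -c "
from h import *
go(.5785,.1015,.125,-.07)"
```

```text
t 18.93 pos [0.5747 0.1025 0.1569] yaw -0.0716 F [-0.5  0.5  0.3] op 0.0461 j6 1.73
 delta [0.0039 0.0007 0.0319] twist -0.0016 len 0.032
```

Request:
arm_command --deltas '[{"delta_pos": [0.003,0.0005,0.01],"twist": 0},{"delta_pos": [0.003,0.0005,0.03],"twist": 0},{"delta_pos": [0.003,0.0005,0.03],"twist": 0},{"delta_pos": [0.003,0.0005,0.03],"twist": 0}]'

```text
t: 19.42
ee_pos: [0.578, 0.1027, 0.1272]
eef_rot: [3.14, -0.11, -0.002]
force: [-0.4, 0.4, -0.5]
opening: 0.0459
```

```bash
python3 -c "
from h import *
go(.5785,.1015,.115,-.07)"
```

```text
t 19.43 pos [0.578  0.1027 0.1272] yaw -0.0703 F [-0.4  0.4 -0.5] op 0.0459 j6 1.73
 delta [0.0006 0.0012 0.0122] twist -0.0003 len 0.012
```

Request:
arm_command --deltas '[{"delta_pos": [0.0005,0.001,0.005],"twist": 0},{"delta_pos": [0.0005,0.001,0.01],"twist": 0},{"delta_pos": [0.0005,0.001,0.013],"twist": 0},{"delta_pos": [0.0005,0.001,0.013],"twist": 0}]'

```text
t: 19.92
ee_pos: [0.5784, 0.1018, 0.1144]
eef_rot: [3.14, -0.11, -0.001]
force: [-0.2, -0.2, -0.3]
opening: 0.0462
```

Request:
arm_command --deltas '[{"delta_pos": [0,0,0.003],"twist": 0},{"delta_pos": [0,0,0.006],"twist": 0},{"delta_pos": [0,0,0.006],"twist": 0}]'

```text
t: 20.3
ee_pos: [0.5784, 0.1018, 0.1084]
eef_rot: [3.14, -0.11, -0.001]
force: [-0.5, 0.8, -0.9]
opening: 0.046
```

Request:
arm_command --deltas '[{"delta_pos": [0,0,0.002],"twist": 0},{"delta_pos": [0,0,0.005],"twist": 0},{"delta_pos": [0,0,0.005],"twist": 0}]'

```text
t: 20.68
ee_pos: [0.5784, 0.1018, 0.1034]
eef_rot: [3.14, -0.11, -0.001]
force: [0.6, 0.6, -1.2]
opening: 0.046
```

Request:
arm_command --deltas '[{"delta_pos": [0,0,0.002],"twist": 0},{"delta_pos": [0,0,0.003],"twist": 0},{"delta_pos": [0,0,0.003],"twist": 0}]'

```text
t: 21.05
ee_pos: [0.5787, 0.1019, 0.1012]
eef_rot: [-3.14, 0.11, 0.0]
force: [-2.5, 0.0, 2.4]
opening: 0.0461
```

Contact 2.4 N at the expected ramp height, so the disc is in the channel. Release, rise, shut, press.

Request:
arm_command --deltas '[{"delta_pos": [0,0,0],"twist": 0},{"delta_pos": [0,0,0],"twist": 0},{"delta_pos": [0,0,0],"twist": 0},{"delta_pos": [0,0,-0.02],"twist": 0},{"delta_pos": [0,0,-0.05],"twist": 0},{"delta_pos": [0,0,-0.05],"twist": 0}]' --jaw 0.75

```text
t: 21.8
ee_pos: [0.5813, 0.102, 0.1556]
eef_rot: [-3.139, 0.11, -0.012]
force: [0.9, 0.6, -0.5]
opening: 0.0636
```

Request:
arm_command --deltas '[{"delta_pos": [0,0,0],"twist": 0},{"delta_pos": [0,0,0],"twist": 0},{"delta_pos": [0,0,0],"twist": 0},{"delta_pos": [0,0,0.01],"twist": 0},{"delta_pos": [0,0,0.03],"twist": 0},{"delta_pos": [0,0,0.038],"twist": 0},{"delta_pos": [0,0,0.038],"twist": 0}]' --jaw 0

```text
t: 22.68
ee_pos: [0.5776, 0.1017, 0.111]
eef_rot: [3.139, -0.11, -0.005]
force: [-0.2, 0.2, 0.2]
opening: -0.0001
```

```bash
python3 -c "
from h import *
go(.578,.1015,.085,-.07)"
```

```text
t 22.68 pos [0.5776 0.1017 0.111 ] yaw -0.0702 F [-0.2  0.2  0.2] op -0.0001 j6 1.72
 delta [0.0005 0.0002 0.026 ] twist -0.0002 len 0.026
```

Request:
arm_command --deltas '[{"delta_pos": [0,0,0.004],"twist": 0},{"delta_pos": [0,0,0.008],"twist": 0},{"delta_pos": [0,0,0.01],"twist": 0},{"delta_pos": [0,0,0.012],"twist": 0}]'

```text
t: 23.18
ee_pos: [0.5804, 0.1019, 0.1032]
eef_rot: [-3.139, 0.11, -0.006]
force: [-1.0, -0.3, 7.5]
opening: 0.0002
```

Request:
arm_command --deltas '[{"delta_pos": [0,0,0.003],"twist": 0},{"delta_pos": [0,0,0.006],"twist": 0},{"delta_pos": [0,0,0.008],"twist": 0}]'

```text
t: 23.55
ee_pos: [0.5809, 0.102, 0.0958]
eef_rot: [-3.139, 0.11, -0.009]
force: [-0.0, -0.0, 1.3]
opening: 0.0001
```

Request:
arm_command --deltas '[{"delta_pos": [0,0,0.003],"twist": 0},{"delta_pos": [0,0,0.006],"twist": 0},{"delta_pos": [0,0,0.006],"twist": 0}]'

```text
t: 23.92
ee_pos: [0.5807, 0.102, 0.089]
eef_rot: [-3.139, 0.11, -0.008]
force: [1.2, 0.4, 5.9]
opening: -0.0002
```

```bash
python3 -c "
from h import *
go(.578,.1015,.085,-.07)"
```

```text
t 23.93 pos [0.5807 0.102  0.089 ] yaw -0.0702 F [1.2 0.4 5.9] op -0.0002 j6 1.72
 delta [-0.0026  0.0007  0.004 ] twist -0.0002 len 0.005
```

Request:
arm_command --deltas '[{"delta_pos": [0,0,0.002],"twist": 0},{"delta_pos": [0,0,0.0035],"twist": 0},{"delta_pos": [0,0,0.0035],"twist": 0}]'

```text
t: 24.3
ee_pos: [0.5807, 0.102, 0.0853]
eef_rot: [-3.139, 0.11, -0.008]
force: [1.8, -0.2, 6.1]
opening: -0.0001
```

Request:
arm_command --deltas '[{"delta_pos": [0,0,0.001],"twist": 0},{"delta_pos": [0,0,0.001],"twist": 0}]'

```text
t: 24.55
ee_pos: [0.5807, 0.102, 0.0844]
eef_rot: [-3.139, 0.11, -0.008]
force: [2.1, -0.0, 5.9]
opening: 0.0001
```

Force fell to the follower's 6 N with the tip at about 76.5 mm, so it should be caught. Now to the next disc, with a check of the magazine on the way.

Request:
arm_command --deltas '[{"delta_pos": [0,0,-0.03],"twist": 0},{"delta_pos": [0,0,-0.08],"twist": 0},{"delta_pos": [0.01,0.06,-0.08],"twist": 0},{"delta_pos": [0.01,0.12,-0.08],"twist": 0},{"delta_pos": [0.01,0.18,-0.08],"twist": 0},{"delta_pos": [0.01,0.24,-0.08],"twist": 0},{"delta_pos": [0.01,0.3,-0.08],"twist": 0},{"delta_pos": [0.01,0.36,-0.08],"twist": 0},{"delta_pos": [0.01,0.42,-0.08],"twist": 0},{"delta_pos": [0.01,0.48,-0.08],"twist": 0},{"delta_pos": [0.01,0.48,-0.08],"twist": 0},{"delta_pos": [0.01,0.48,-0.08],"twist": 0}]' --jaw 0.75

```text
t: 26.05
ee_pos: [0.5547, -0.3773, 0.1616]
eef_rot: [-3.138, 0.111, 0.001]
force: [0.4, 0.5, 0.2]
opening: 0.0642
```

```bash
python3 - <<'E'
from h import *
snap('top');snap('side')
discs('top',box=(215,180,480,340))
go(.5604,-.379,.03,-.07)
A=np.load('top.npz')['F'];B=np.load('side.npz')['F']
a=cv2.resize(A[195:235,218:268],None,fx=8,fy=8,interpolation=cv2.INTER_CUBIC)
b=cv2.resize(B[190:240,240:290],None,fx=8,fy=8,interpolation=cv2.INTER_CUBIC)
m=max(a.shape[0],b.shape[0]);P=lambda i:cv2.copyMakeBorder(i,0,m-i.shape[0],0,0,0)
cv2.imwrite('pics/c9.png',np.hstack([P(a),P(b)]))
E
```

```text
top px 223.1 261.6 axes 18.9 27.5 [0.4205 0.1702 0.008 ]
top px 323.8 225.5 axes 19.2 19.3 [ 0.5454 -0.155   0.008 ]
top px 326.2 201.5 axes 19.1 19.3 [ 0.6254 -0.1624  0.008 ]
top px 242.4 216.5 axes 29.0 46.0 [0.569  0.1126 0.008 ]
top px 343.6 187.4 axes 10.3 18.8 [ 0.6744 -0.2198  0.008 ]
t 26.15 pos [ 0.5551 -0.3762  0.1619] yaw -0.0688 F [ 0.2  0.3 -0.2] op 0.0642 j6 0.96
 delta [0.0056 0.0025 0.1319] twist 0.0012 len 0.132
```

View pics/c9.png

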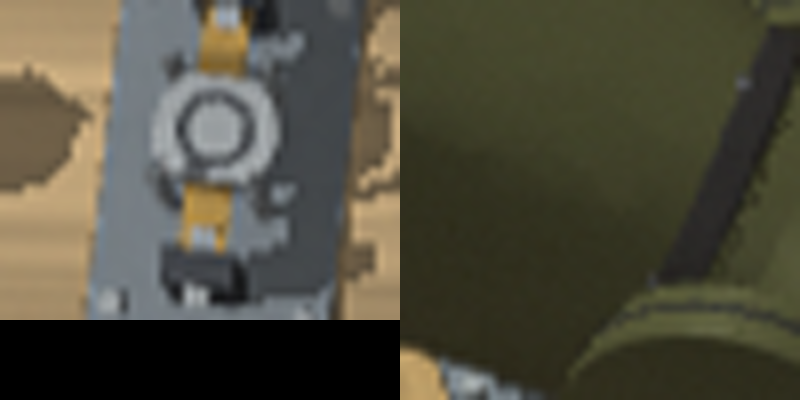

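c9: the disc lies centred at (215,128) with both brass catches over its rim, so it is caught. Next is disc 2.

Request:
arm_command --deltas '[{"delta_pos": [0.003,0.001,0.05],"twist": 0},{"delta_pos": [0.003,0.001,0.1],"twist": 0},{"delta_pos": [0.003,0.001,0.13],"twist": 0},{"delta_pos": [0.003,0.001,0.13],"twist": 0},{"delta_pos": [0.003,0.001,0.13],"twist": 0}]'

```text
t: 26.78
ee_pos: [0.5591, -0.3787, 0.0342]
eef_rot: [3.138, -0.108, 0.003]
force: [0.2, -0.7, 0.5]
opening: 0.064
```

```bash
python3 - <<'E'
from h import *
print('mag',ray('top',243.9375+.5,210.56,.080))
go(.5604,-.3788,.0075,-.07)
E
```

```text
mag [0.5784 0.102  0.08  ]
t 26.77 pos [ 0.5591 -0.3787  0.0342] yaw -0.069 F [ 0.2 -0.7  0.5] op 0.064 j6 0.96
 delta [ 0.0012 -0.      0.0267] twist 0.001 len 0.027
```

Request:
arm_command --deltas '[{"delta_pos": [0.001,0,0.01],"twist": 0},{"delta_pos": [0.001,0,0.02],"twist": 0},{"delta_pos": [0.001,0,0.0265],"twist": 0},{"delta_pos": [0.001,0,0.0265],"twist": 0},{"delta_pos": [0.001,0,0.0265],"twist": 0}]'

```text
t: 27.4
ee_pos: [0.5589, -0.3791, 0.0059]
eef_rot: [3.14, -0.11, 0.0]
force: [0.4, -0.4, -0.5]
opening: 0.0643
```

Request:
arm_command --deltas '[{"delta_pos": [0,0,0],"twist": 0},{"delta_pos": [0,0,0],"twist": 0},{"delta_pos": [0,0,0],"twist": 0},{"delta_pos": [0,0,0],"twist": 0}]' --jaw 0.4

```text
t: 27.9
ee_pos: [0.5595, -0.3795, 0.0069]
eef_rot: [3.139, -0.11, 0.002]
force: [-0.7, 0.6, 5.9]
opening: 0.0469
```

Request:
arm_command --deltas '[{"delta_pos": [0,0,-0.04],"twist": 0},{"delta_pos": [0,0,-0.1],"twist": 0},{"delta_pos": [0,0,-0.15],"twist": 0},{"delta_pos": [0,0,-0.15],"twist": 0}]'

```text
t: 28.4
ee_pos: [0.5612, -0.3807, 0.1617]
eef_rot: [3.134, -0.11, 0.012]
force: [0.2, -0.5, -1.3]
opening: 0.0468
```

```bash
python3 - <<'E'
from h import *
go(.5775,.102,.15,-.07)
E
```

```text
t 28.4 pos [ 0.5612 -0.3807  0.1617] yaw -0.0701 F [ 0.2 -0.5 -1.3] op 0.0468 j6 0.97
 delta [-0.0177 -0.4828  0.0088] twist -0.0001 len 0.483
```

Request:
arm_command --deltas '[{"delta_pos": [-0.002,-0.06,0],"twist": 0},{"delta_pos": [-0.004,-0.12,0],"twist": 0},{"delta_pos": [-0.006,-0.18,0],"twist": 0},{"delta_pos": [-0.008,-0.24,0],"twist": 0},{"delta_pos": [-0.01,-0.3,0],"twist": 0},{"delta_pos": [-0.012,-0.36,0],"twist": 0},{"delta_pos": [-0.014,-0.42,0],"twist": 0},{"delta_pos": [-0.0145,-0.482,0],"twist": 0},{"delta_pos": [-0.0145,-0.482,0],"twist": 0},{"delta_pos": [-0.0145,-0.482,0.02],"twist": 0},{"delta_pos": [-0.0145,-0.482,0.025],"twist": 0},{"delta_pos": [-0.0145,-0.482,0.025],"twist": 0}]'

```text
t: 29.9
ee_pos: [0.5773, 0.1014, 0.1289]
eef_rot: [3.139, -0.114, -0.005]
force: [0.3, -0.0, -0.9]
opening: 0.0472
```

```bash
python3 - <<'E'
from h import *
go(.5775,.102,.12,-.07)
E
```

```text
t 29.9 pos [0.5773 0.1014 0.1289] yaw -0.0724 F [ 0.3 -0.  -0.9] op 0.0472 j6 1.73
 delta [ 0.0002 -0.0006  0.0089] twist -0.0024 len 0.009
```

Request:
arm_command --deltas '[{"delta_pos": [0,0,0.007],"twist": 0},{"delta_pos": [0,0,0.012],"twist": 0},{"delta_pos": [0,0,0.017],"twist": 0},{"delta_pos": [0,0,0.017],"twist": 0}]'

```text
t: 30.4
ee_pos: [0.5779, 0.1028, 0.1132]
eef_rot: [3.139, -0.11, -0.002]
force: [-0.4, 0.1, -1.4]
opening: 0.0467
```

Request:
arm_command --deltas '[{"delta_pos": [0,0,0.005],"twist": 0},{"delta_pos": [0,0,0.01],"twist": 0},{"delta_pos": [0,0,0.01],"twist": 0}]'

```text
t: 30.78
ee_pos: [0.577, 0.1026, 0.1022]
eef_rot: [3.139, -0.11, -0.005]
force: [-3.1, -2.5, -4.4]
opening: 0.0469
```

Request:
arm_command --deltas '[{"delta_pos": [0,0,0.002],"twist": 0},{"delta_pos": [0,0,0.003],"twist": 0},{"delta_pos": [0,0,0.003],"twist": 0}]'

```text
t: 31.15
ee_pos: [0.5773, 0.1026, 0.1006]
eef_rot: [3.139, -0.11, -0.004]
force: [-6.1, -3.3, 1.4]
opening: 0.0464
```

Request:
arm_command --deltas '[{"delta_pos": [-0.001,0.001,0],"twist": 0},{"delta_pos": [-0.001,0.001,0.001],"twist": 0},{"delta_pos": [-0.001,0.001,0.002],"twist": 0}]'

```text
t: 31.52
ee_pos: [0.5774, 0.1021, 0.0994]
eef_rot: [-3.139, 0.11, -0.0]
force: [-5.3, -0.3, 4.1]
opening: 0.0469
```

Request:
arm_command --deltas '[{"delta_pos": [0,0,0],"twist": 0},{"delta_pos": [0,0,0],"twist": 0},{"delta_pos": [0,0,0],"twist": 0},{"delta_pos": [0,0,-0.02],"twist": 0},{"delta_pos": [0,0,-0.05],"twist": 0},{"delta_pos": [0,0,-0.05],"twist": 0}]' --jaw 0.75

```text
t: 32.28
ee_pos: [0.5798, 0.1022, 0.1536]
eef_rot: [-3.139, 0.11, -0.013]
force: [0.3, 0.1, -0.0]
opening: 0.0641
```

Request:
arm_command --deltas '[{"delta_pos": [0,0,0],"twist": 0},{"delta_pos": [0,0,0],"twist": 0},{"delta_pos": [0,0,0],"twist": 0},{"delta_pos": [0,0,0.01],"twist": 0},{"delta_pos": [0,0,0.03],"twist": 0},{"delta_pos": [0,0,0.036],"twist": 0},{"delta_pos": [0,0,0.036],"twist": 0},{"delta_pos": [0,0,0.036],"twist": 0}]' --jaw 0

```text
t: 33.28
ee_pos: [0.5775, 0.102, 0.1131]
eef_rot: [-3.14, 0.11, -0.001]
force: [0.1, -0.5, -0.1]
opening: -0.0003
```

```bash
python3 - <<'E'
from h import *
go(.578,.102,.085,-.07)
E
```

```text
t 33.27 pos [0.5775 0.102  0.1131] yaw -0.0702 F [ 0.1 -0.5 -0.1] op -0.0003 j6 1.72
 delta [ 0.0005 -0.0001  0.0281] twist -0.0002 len 0.028
```

Request:
arm_command --deltas '[{"delta_pos": [0,0,0.004],"twist": 0},{"delta_pos": [0,0,0.008],"twist": 0},{"delta_pos": [0,0,0.011],"twist": 0},{"delta_pos": [0,0,0.014],"twist": 0},{"delta_pos": [0,0,0.017],"twist": 0}]'

```text
t: 33.9
ee_pos: [0.5784, 0.1021, 0.1019]
eef_rot: [3.14, -0.11, 0.002]
force: [-16.5, -1.1, 32.0]
opening: -0.0
```

Request:
arm_command --deltas '[{"delta_pos": [0,0,0.003],"twist": 0},{"delta_pos": [0,0,0.006],"twist": 0},{"delta_pos": [0,0,0.009],"twist": 0},{"delta_pos": [0,0,0.01],"twist": 0},{"delta_pos": [0,0,0.01],"twist": 0}]'

```text
t: 34.52
ee_pos: [0.578, 0.1023, 0.0901]
eef_rot: [-3.139, 0.11, -0.002]
force: [-10.9, -0.3, 19.7]
opening: -0.0004
```

Request:
arm_command --deltas '[{"delta_pos": [0,0,0.002],"twist": 0},{"delta_pos": [0,0,0.004],"twist": 0},{"delta_pos": [0,0,0.004],"twist": 0}]'

```text
t: 34.9
ee_pos: [0.5782, 0.1023, 0.0868]
eef_rot: [-3.139, 0.11, -0.002]
force: [-10.9, 0.0, 21.2]
opening: 0.0002
```

Request:
arm_command --deltas '[{"delta_pos": [0,0,0.0015],"twist": 0},{"delta_pos": [0,0,0.0015],"twist": 0}]'

```text
t: 35.15
ee_pos: [0.5785, 0.1022, 0.0842]
eef_rot: [-3.139, 0.11, -0.004]
force: [-0.0, -0.4, 7.6]
opening: -0.0002
```

Force dropped to 7.6 N, which means it snapped. Up, then locate the third disc afresh.

Request:
arm_command --deltas '[{"delta_pos": [0,0,-0.03],"twist": 0},{"delta_pos": [0,0,-0.08],"twist": 0},{"delta_pos": [0,0,-0.08],"twist": 0}]' --jaw 0.75

```text
t: 35.52
ee_pos: [0.5804, 0.1023, 0.1659]
eef_rot: [-3.138, 0.11, -0.016]
force: [0.4, 0.4, -0.4]
opening: 0.0544
```

```bash
python3 - <<'E'
from h import *
snap('top');snap('side')
discs('top',box=(300,180,480,340));discs('side',box=(200,260,480,420))
go(.4692,-.398,.15,-.07)
E
```

```text
top px 398.4 250.5 axes 14.6 15.0 [ 0.4692 -0.3985  0.008 ]
top px 323.9 225.4 axes 18.8 19.2 [ 0.5457 -0.1552  0.008 ]
top px 326.1 201.4 axes 18.7 19.1 [ 0.6256 -0.1622  0.008 ]
top px 343.9 187.2 axes 9.9 18.4 [ 0.6748 -0.2208  0.008 ]
side px 296.6 379.7 axes 19.3 19.9 [ 0.4671 -0.4005  0.008 ]
side px 454.8 339.3 axes 33.4 112.1 [ 0.8915 -0.4539  0.008 ]
side px 357.9 299.5 axes 11.4 62.7 [ 0.7161 -0.2563  0.008 ]
side px 457.6 278.5 axes 43.9 63.3 [ 1.0235 -0.2991  0.008 ]
t 35.62 pos [0.5774 0.102  0.1608] yaw -0.0702 F [-0.6 -0.1  0.2] op 0.0641 j6 1.72
 delta [-0.0729  0.5063  0.0106] twist -0.0002 len 0.512
```

Request:
arm_command --deltas '[{"delta_pos": [-0.008,0.06,0],"twist": 0},{"delta_pos": [-0.016,0.12,0],"twist": 0},{"delta_pos": [-0.024,0.18,0],"twist": 0},{"delta_pos": [-0.032,0.24,0],"twist": 0},{"delta_pos": [-0.04,0.3,0],"twist": 0},{"delta_pos": [-0.048,0.36,0],"twist": 0},{"delta_pos": [-0.06,0.42,0],"twist": 0},{"delta_pos": [-0.07,0.47,0],"twist": 0},{"delta_pos": [-0.073,0.506,0],"twist": 0},{"delta_pos": [-0.073,0.506,0.06],"twist": 0},{"delta_pos": [-0.073,0.506,0.12],"twist": 0},{"delta_pos": [-0.073,0.506,0.12],"twist": 0}]'

```text
t: 37.12
ee_pos: [0.464, -0.3931, 0.0322]
eef_rot: [-3.128, 0.11, 0.019]
force: [-0.0, 0.7, -0.4]
opening: 0.0642
```

```bash
python3 - <<'E'
from h import *
go(.4692,-.398,.0075,-.07)
E
```

```text
t 37.12 pos [ 0.464  -0.3931  0.0322] yaw -0.0705 F [-0.   0.7 -0.4] op 0.0642 j6 0.85
 delta [0.0058 0.0048 0.0246] twist -0.0005 len 0.026
```

Request:
arm_command --deltas '[{"delta_pos": [0,0,0],"twist": 0},{"delta_pos": [0,0,0],"twist": 0},{"delta_pos": [0,0,0],"twist": 0}]'

```text
t: 37.5
ee_pos: [0.4702, -0.3988, 0.0431]
eef_rot: [3.137, -0.11, 0.005]
force: [-0.8, 0.4, 0.5]
opening: 0.0639
```

```bash
python3 - <<'E'
from h import *
go(.4692,-.398,.0075,-.07)
E
```

```text
t 37.5 pos [ 0.4702 -0.3988  0.0431] yaw -0.0699 F [-0.8  0.4  0.5] op 0.0639 j6 0.85
 delta [-0.0012 -0.0009  0.0356] twist 0.0001 len 0.036
```

Request:
arm_command --deltas '[{"delta_pos": [-0.0005,-0.0005,0.012],"twist": 0},{"delta_pos": [-0.0005,-0.0005,0.024],"twist": 0},{"delta_pos": [-0.0005,-0.0005,0.034],"twist": 0},{"delta_pos": [-0.0005,-0.0005,0.035],"twist": 0},{"delta_pos": [-0.0005,-0.0005,0.035],"twist": 0},{"delta_pos": [-0.0005,-0.0005,0.035],"twist": 0}]'

```text
t: 38.25
ee_pos: [0.4687, -0.3975, 0.0058]
eef_rot: [3.139, -0.11, 0.001]
force: [0.7, -0.1, 0.3]
opening: 0.0639
```

Request:
arm_command --deltas '[{"delta_pos": [0,0,0],"twist": 0},{"delta_pos": [0,0,0],"twist": 0},{"delta_pos": [0,0,0],"twist": 0},{"delta_pos": [0,0,0],"twist": 0}]' --jaw 0.4

```text
t: 38.75
ee_pos: [0.469, -0.3977, 0.0065]
eef_rot: [3.139, -0.11, 0.002]
force: [-1.2, -0.3, 5.7]
opening: 0.047
```

Request:
arm_command --deltas '[{"delta_pos": [0,0,-0.04],"twist": 0},{"delta_pos": [0,0,-0.1],"twist": 0},{"delta_pos": [0,0,-0.15],"twist": 0},{"delta_pos": [0,0,-0.15],"twist": 0},{"delta_pos": [0,0,-0.15],"twist": 0}]'

```text
t: 39.38
ee_pos: [0.4678, -0.3966, 0.1541]
eef_rot: [-3.138, 0.11, 0.002]
force: [0.3, -1.1, -1.1]
opening: 0.0472
```

```bash
python3 - <<'E'
from h import *
go(.578,.102,.13,-.07)
E
```

```text
t 39.38 pos [ 0.4678 -0.3966  0.1541] yaw -0.0702 F [ 0.3 -1.1 -1.1] op 0.0472 j6 0.85
 delta [ 0.075  -0.505   0.0246] twist -0.0002 len 0.511
```

Request:
arm_command --deltas '[{"delta_pos": [0.01,-0.06,0],"twist": 0},{"delta_pos": [0.02,-0.12,0],"twist": 0},{"delta_pos": [0.03,-0.18,0],"twist": 0},{"delta_pos": [0.04,-0.24,0],"twist": 0},{"delta_pos": [0.05,-0.3,0],"twist": 0},{"delta_pos": [0.06,-0.36,0],"twist": 0},{"delta_pos": [0.066,-0.42,0],"twist": 0},{"delta_pos": [0.074,-0.47,0],"twist": 0},{"delta_pos": [0.074,-0.505,0],"twist": 0},{"delta_pos": [0.074,-0.505,0],"twist": 0},{"delta_pos": [0.074,-0.505,0.02],"twist": 0},{"delta_pos": [0.074,-0.505,0.02],"twist": 0}]'

```text
t: 40.88
ee_pos: [0.5751, 0.1001, 0.1311]
eef_rot: [3.139, -0.112, -0.011]
force: [0.7, -0.1, -1.2]
opening: 0.0472
```

Request:
arm_command --deltas '[{"delta_pos": [0,0,0],"twist": 0},{"delta_pos": [0,0,0],"twist": 0},{"delta_pos": [0,0,0],"twist": 0}]'

```text
t: 41.25
ee_pos: [0.578, 0.1011, 0.136]
eef_rot: [-3.14, 0.111, -0.002]
force: [-0.6, -0.0, -0.3]
opening: 0.0468
```

```bash
python3 - <<'E'
from h import *
go(.5775,.102,.113,-.07)
E
```

```text
t 41.25 pos [0.578  0.1011 0.136 ] yaw -0.0706 F [-0.6 -0.  -0.3] op 0.0468 j6 1.72
 delta [-0.0006 -0.0008  0.023 ] twist -0.0006 len 0.023
```

Request:
arm_command --deltas '[{"delta_pos": [0,-0.0008,0.01],"twist": 0},{"delta_pos": [0,-0.0008,0.02],"twist": 0},{"delta_pos": [0,-0.0008,0.022],"twist": 0},{"delta_pos": [0,-0.0008,0.022],"twist": 0}]'

```text
t: 41.75
ee_pos: [0.5774, 0.1022, 0.1127]
eef_rot: [3.14, -0.11, -0.001]
force: [-0.1, 0.1, -0.7]
opening: 0.047
```

Request:
arm_command --deltas '[{"delta_pos": [0,0,0.004],"twist": 0},{"delta_pos": [0,0,0.008],"twist": 0},{"delta_pos": [0,0,0.01],"twist": 0},{"delta_pos": [0,0,0.01],"twist": 0}]'

```text
t: 42.25
ee_pos: [0.5776, 0.1022, 0.1031]
eef_rot: [3.14, -0.11, -0.001]
force: [0.4, -0.2, -1.4]
opening: 0.0468
```

Request:
arm_command --deltas '[{"delta_pos": [0,0,0.002],"twist": 0},{"delta_pos": [0,0,0.004],"twist": 0},{"delta_pos": [0,0,0.0055],"twist": 0},{"delta_pos": [0,0,0.0055],"twist": 0}]'

```text
t: 42.75
ee_pos: [0.5775, 0.1022, 0.0979]
eef_rot: [-3.14, 0.11, 0.001]
force: [-2.1, 0.2, 0.8]
opening: 0.0468
```

Request:
arm_command --deltas '[{"delta_pos": [0,0,0],"twist": 0},{"delta_pos": [0,0,0],"twist": 0},{"delta_pos": [0,0,0],"twist": 0},{"delta_pos": [0,0,-0.02],"twist": 0},{"delta_pos": [0,0,-0.05],"twist": 0},{"delta_pos": [0,0,-0.05],"twist": 0}]' --jaw 0.75

```text
t: 43.5
ee_pos: [0.5803, 0.1024, 0.1527]
eef_rot: [-3.139, 0.11, -0.013]
force: [-0.2, 0.8, 0.0]
opening: 0.0639
```

Request:
arm_command --deltas '[{"delta_pos": [0,0,0],"twist": 0},{"delta_pos": [0,0,0],"twist": 0},{"delta_pos": [0,0,0],"twist": 0},{"delta_pos": [0,0,0.01],"twist": 0},{"delta_pos": [0,0,0.03],"twist": 0},{"delta_pos": [0,0,0.036],"twist": 0},{"delta_pos": [0,0,0.036],"twist": 0},{"delta_pos": [0,0,0.036],"twist": 0}]' --jaw 0

```text
t: 44.5
ee_pos: [0.578, 0.1022, 0.1122]
eef_rot: [-3.14, 0.11, -0.001]
force: [0.2, -0.1, -0.8]
opening: 0.0002
```

```bash
python3 - <<'E'
from h import *
go(.578,.102,.085,-.07)
E
```

```text
t 44.5 pos [0.578  0.1022 0.1122] yaw -0.0702 F [ 0.2 -0.1 -0.8] op 0.0002 j6 1.72
 delta [-0.      0.0002  0.0272] twist -0.0002 len 0.027
```

Request:
arm_command --deltas '[{"delta_pos": [0,0,0.004],"twist": 0},{"delta_pos": [0,0,0.008],"twist": 0},{"delta_pos": [0,0,0.01],"twist": 0},{"delta_pos": [0,0,0.012],"twist": 0},{"delta_pos": [0,0,0.014],"twist": 0}]'

```text
t: 45.12
ee_pos: [0.5796, 0.1021, 0.1024]
eef_rot: [3.139, -0.11, 0.006]
force: [-7.5, -1.4, 20.9]
opening: -0.0
```

Request:
arm_command --deltas '[{"delta_pos": [0,0,0.003],"twist": 0},{"delta_pos": [0,0,0.006],"twist": 0},{"delta_pos": [0,0,0.009],"twist": 0},{"delta_pos": [0,0,0.012],"twist": 0},{"delta_pos": [0,0,0.0135],"twist": 0},{"delta_pos": [0,0,0.0135],"twist": 0}]'

```text
t: 45.88
ee_pos: [0.5802, 0.1022, 0.0876]
eef_rot: [-3.139, 0.11, -0.009]
force: [-1.7, -0.9, 9.2]
opening: -0.0001
```

Request:
arm_command --deltas '[{"delta_pos": [0,0,0.001],"twist": 0},{"delta_pos": [0,0,0.001],"twist": 0}]'

```text
t: 46.12
ee_pos: [0.5802, 0.1022, 0.0865]
eef_rot: [-3.139, 0.11, -0.009]
force: [-0.3, -0.7, 8.9]
opening: 0.0002
```

Request:
arm_command --deltas '[{"delta_pos": [0,0,0.001],"twist": 0},{"delta_pos": [0,0,0.0022],"twist": 0},{"delta_pos": [0,0,0.0022],"twist": 0}]'

```text
t: 46.5
ee_pos: [0.5802, 0.1023, 0.0844]
eef_rot: [-3.139, 0.11, -0.009]
force: [-0.2, -0.7, 9.3]
opening: 0.0
```

```bash
python3 - <<'E'
from h import *
go(.5675,.2523,.19,-.07)
E
```

```text
t 46.5 pos [0.5802 0.1023 0.0844] yaw -0.0701 F [-0.2 -0.7  9.3] op 0.0 j6 1.72
 delta [-0.0226 -0.1488 -0.1057] twist -0.0001 len 0.184
```

Third disc: force 9.3 N, just the follower's spring, so it is caught. Up, then over to the can.

Request:
arm_command --deltas '[{"delta_pos": [0,0,-0.04],"twist": 0},{"delta_pos": [0,0,-0.1],"twist": 0},{"delta_pos": [0,0,-0.13],"twist": 0},{"delta_pos": [-0.01,-0.06,-0.13],"twist": 0},{"delta_pos": [-0.018,-0.12,-0.13],"twist": 0},{"delta_pos": [-0.021,-0.148,-0.13],"twist": 0},{"delta_pos": [-0.021,-0.148,-0.13],"twist": 0},{"delta_pos": [-0.021,-0.148,-0.13],"twist": 0}]'

```text
t: 47.5
ee_pos: [0.5671, 0.2508, 0.2109]
eef_rot: [3.139, -0.11, -0.0]
force: [-0.3, -0.6, 0.9]
opening: 0.0001
```

```bash
python3 - <<'E'
from h import *
go(.568,.2525,.18,-.07)
snap('top');snap('side')
A=np.load('top.npz')['F'];B=np.load('side.npz')['F']
a=cv2.resize(A[180:240,180:270],None,fx=5,fy=5,interpolation=cv2.INTER_CUBIC)
b=cv2.resize(B[140:215,225:295],None,fx=5,fy=5,interpolation=cv2.INTER_CUBIC)
m=max(a.shape[0],b.shape[0]);P=lambda i:cv2.copyMakeBorder(i,0,m-i.shape[0],0,0,0)
cv2.imwrite('pics/c10.png',np.hstack([P(a),P(b)]))
E
```

```text
t 47.5 pos [0.5671 0.2508 0.2109] yaw -0.0703 F [-0.3 -0.6  0.9] op 0.0001 j6 1.97
 delta [ 0.0008 -0.0018  0.0309] twist -0.0003 len 0.031
```

View pics/c10.png

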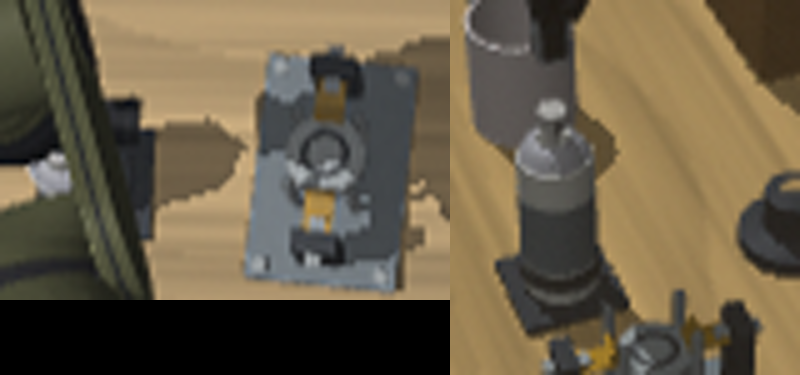

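c10: the top disc is centred in the magazine with the brass over its rim. The shut fingertips hang right over the cap, at (552,108) in the right part. Now press the cap.

Request:
arm_command --deltas '[{"delta_pos": [0.001,-0.0015,0.02],"twist": 0},{"delta_pos": [0.001,-0.0015,0.037],"twist": 0},{"delta_pos": [0.001,-0.0015,0.042],"twist": 0},{"delta_pos": [0.001,-0.0015,0.044],"twist": 0},{"delta_pos": [0.001,-0.0015,0.046],"twist": 0},{"delta_pos": [0.001,-0.0015,0.048],"twist": 0},{"delta_pos": [0.001,-0.0015,0.048],"twist": 0}]'

```text
t: 48.48
ee_pos: [0.5686, 0.2529, 0.1641]
eef_rot: [-3.139, 0.11, -0.002]
force: [-2.6, -1.1, 3.5]
opening: -0.0
```

```bash
python3 -c "
from h import *
go(.568,.2525,.158,-.07)"
```

```text
t 48.48 pos [0.5686 0.2529 0.1641] yaw -0.0701 F [-2.6 -1.1  3.5] op -0.0 j6 1.97
 delta [-0.0006  0.0004  0.0061] twist -0.0001 len 0.006
```

Request:
arm_command --deltas '[{"delta_pos": [0,0,0.002],"twist": 0},{"delta_pos": [0,0,0.004],"twist": 0},{"delta_pos": [0,0,0.005],"twist": 0},{"delta_pos": [0,0,0.005],"twist": 0}]'

```text
t: 48.98
ee_pos: [0.5688, 0.2529, 0.16]
eef_rot: [-3.139, 0.11, -0.002]
force: [-3.8, -2.0, 10.1]
opening: 0.0004
```

Request:
arm_command --deltas '[{"delta_pos": [0,0,0.001],"twist": 0},{"delta_pos": [0,0,0.0015],"twist": 0},{"delta_pos": [0,0,0.0015],"twist": 0}]'

```text
t: 49.35
ee_pos: [0.5689, 0.253, 0.1599]
eef_rot: [-3.139, 0.11, -0.003]
force: [-5.5, -2.5, 15.0]
opening: 0.0003
```

Force rose to 15 N with no further travel, so the cap was fully down. Release, then step aside to view the cover and magazine.

Request:
arm_command --deltas '[{"delta_pos": [0,0,-0.03],"twist": 0},{"delta_pos": [0,0,-0.06],"twist": 0},{"delta_pos": [0,0.06,-0.06],"twist": 0},{"delta_pos": [0,0.12,-0.06],"twist": 0},{"delta_pos": [0,0.18,-0.06],"twist": 0},{"delta_pos": [0,0.24,-0.06],"twist": 0},{"delta_pos": [0,0.3,-0.06],"twist": 0},{"delta_pos": [0,0.36,-0.06],"twist": 0},{"delta_pos": [0,0.36,-0.06],"twist": 0}]' --jaw 0.55

```text
t: 50.48
ee_pos: [0.5425, -0.1098, 0.2159]
eef_rot: [3.139, -0.119, -0.0]
force: [0.3, 0.4, -0.6]
opening: 0.0473
```

```bash
python3 - <<'E'
from h import *
go(.4196,.1802,.18,-.065)
snap('top')
A=np.load('top.npz')['F']
a=cv2.resize(A[190:285,170:270],None,fx=6,fy=6,interpolation=cv2.INTER_CUBIC);cv2.imwrite('pics/c11.png',a)
E
```

```text
t 50.48 pos [ 0.5425 -0.1098  0.2159] yaw -0.0761 F [ 0.3  0.4 -0.6] op 0.0473 j6 1.35
 delta [-0.1446 -0.2798  0.0358] twist -0.0111 len 0.317
```

View pics/c11.png

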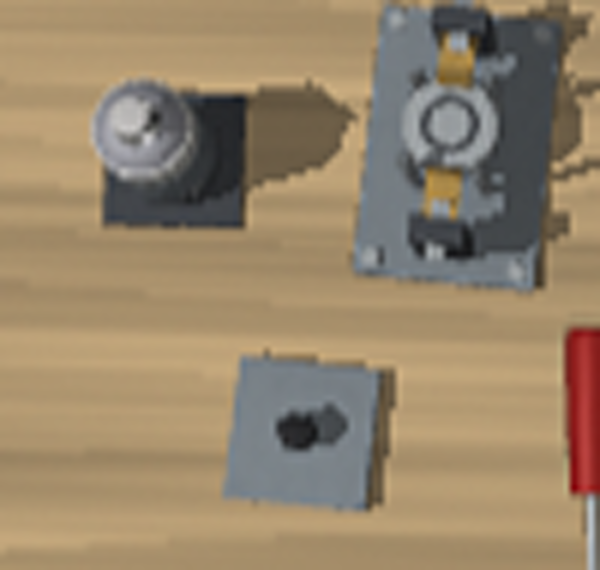

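c11: the cover lies flat with its knob at (297,432) and face corners at (243,355), (380,368), (366,510), (225,497). Its yaw matches the magazine's. The disc is seated under the brass at (450,124).

```bash
python3 - <<'E'
from h import *
o=(170,190)
C=[ray('top',*uv(c,6,o),.015)[:2] for c in [(243,355),(380,368),(366,510),(225,497)]]
print('cover c',np.mean(C,0).round(4),'yaw',[np.arctan2(*(C[i]-C[j])[::-1]).round(3) for i,j in((0,3),(1,2))],np.arctan2(-(C[0]-C[1])[0],(C[0]-C[1])[1])*-1 if 0 else np.arctan2(*((C[0]-C[1])*[-1,1])).round(3))
print('knob',ray('top',*uv((297,432),6,o),.037),'mag',ray('top',*uv((450,124),6,o),.08))
go(.4196,.1802,.18,-.068)
E
```

```text
cover c [0.42   0.1788] yaw [np.float64(-0.081), np.float64(-0.062)] -0.071
knob [0.4191 0.1798 0.037 ] mag [0.5794 0.1016 0.08  ]
t 50.52 pos [ 0.5427 -0.1079  0.2159] yaw -0.0739 F [ 0.3  0.3 -0.2] op 0.0471 j6 1.35
 delta [-0.144  -0.2782  0.0361] twist -0.0059 len 0.315
```

Request:
arm_command --deltas '[{"delta_pos": [-0.025,-0.05,0],"twist": -0.003},{"delta_pos": [-0.05,-0.1,0],"twist": -0.003},{"delta_pos": [-0.075,-0.15,0],"twist": -0.003},{"delta_pos": [-0.1,-0.2,0],"twist": -0.003},{"delta_pos": [-0.125,-0.25,0],"twist": -0.003},{"delta_pos": [-0.144,-0.278,0.0],"twist": -0.003},{"delta_pos": [-0.144,-0.278,0.04],"twist": -0.003},{"delta_pos": [-0.144,-0.278,0.1],"twist": -0.003},{"delta_pos": [-0.144,-0.278,0.13],"twist": -0.003},{"delta_pos": [-0.144,-0.278,0.13],"twist": -0.003},{"delta_pos": [-0.144,-0.278,0.13],"twist": -0.003}]'

```text
t: 51.9
ee_pos: [0.4196, 0.182, 0.088]
eef_rot: [-3.139, 0.104, -0.003]
force: [0.2, -1.2, 0.7]
opening: 0.0468
```

```bash
python3 - <<'E'
from h import *
go(.4195,.18,.0295,-.07)
E
```

```text
t 51.9 pos [0.4196 0.182  0.088 ] yaw -0.066 F [ 0.2 -1.2  0.7] op 0.0468 j6 1.93
 delta [-0.      0.0021  0.0585] twist 0.004 len 0.059
```

Request:
arm_command --deltas '[{"delta_pos": [0,0.0015,0.02],"twist": 0.003},{"delta_pos": [0,0.0015,0.04],"twist": 0.003},{"delta_pos": [0,0.0015,0.054],"twist": 0.003},{"delta_pos": [0,0.0015,0.0575],"twist": 0.003},{"delta_pos": [0,0.0015,0.0575],"twist": 0.003},{"delta_pos": [0,0.0015,0.0575],"twist": 0.003}]'

```text
t: 52.65
ee_pos: [0.4195, 0.1798, 0.03]
eef_rot: [-3.139, 0.11, -0.002]
force: [-0.3, -0.5, 0.3]
opening: 0.0472
```

Request:
arm_command --deltas '[{"delta_pos": [0,0,0],"twist": 0},{"delta_pos": [0,0,0],"twist": 0},{"delta_pos": [0,0,0],"twist": 0},{"delta_pos": [0,0,0],"twist": 0},{"delta_pos": [0,0,0],"twist": 0}]' --jaw 0

```text
t: 53.28
ee_pos: [0.4192, 0.1797, 0.0298]
eef_rot: [-3.139, 0.11, -0.001]
force: [-1.5, -0.5, 5.9]
opening: 0.0178
```

Request:
arm_command --deltas '[{"delta_pos": [0,0,-0.03],"twist": 0},{"delta_pos": [0,0,-0.08],"twist": 0},{"delta_pos": [0,0,-0.13],"twist": 0},{"delta_pos": [0,0,-0.15],"twist": 0},{"delta_pos": [0,0,-0.15],"twist": 0},{"delta_pos": [0,0,-0.15],"twist": 0}]'

```text
t: 54.02
ee_pos: [0.4177, 0.1792, 0.1771]
eef_rot: [3.139, -0.11, -0.005]
force: [-0.9, 0.4, -1.0]
opening: 0.0184
```

```bash
python3 - <<'E'
from h import *
go(.5785,.102,.16,-.07)
E
```

```text
t 54.02 pos [0.4177 0.1792 0.1771] yaw -0.0702 F [-0.9  0.4 -1. ] op 0.0184 j6 1.93
 delta [0.1659 0.0657 0.0167] twist -0.0002 len 0.179
```

Request:
arm_command --deltas '[{"delta_pos": [0.05,0.02,0],"twist": 0},{"delta_pos": [0.1,0.04,0],"twist": 0},{"delta_pos": [0.14,0.056,0],"twist": 0},{"delta_pos": [0.1645,0.066,0],"twist": 0},{"delta_pos": [0.1645,0.066,0],"twist": 0},{"delta_pos": [0.1645,0.066,0.01],"twist": 0},{"delta_pos": [0.1645,0.066,0.02],"twist": 0},{"delta_pos": [0.1645,0.066,0.02],"twist": 0},{"delta_pos": [0.1645,0.066,0.02],"twist": 0}]'

```text
t: 55.15
ee_pos: [0.5779, 0.1025, 0.1592]
eef_rot: [-3.14, 0.109, -0.0]
force: [0.5, 0.6, -1.4]
opening: 0.0175
```

```bash
python3 - <<'E'
from h import *
go(.5785,.102,.127,-.07)
E
```

```text
t 55.15 pos [0.5779 0.1025 0.1592] yaw -0.0697 F [ 0.5  0.6 -1.4] op 0.0175 j6 1.72
 delta [0.0006 0.0004 0.0322] twist 0.0003 len 0.032
```

Contact is expected at TCP z ≈ 0.127 (0.030 + 0.097).

Request:
arm_command --deltas '[{"delta_pos": [0.0005,0.0005,0.01],"twist": 0},{"delta_pos": [0.0005,0.0005,0.02],"twist": 0},{"delta_pos": [0.0005,0.0005,0.027],"twist": 0},{"delta_pos": [0.0005,0.0005,0.03],"twist": 0},{"delta_pos": [0.0005,0.0005,0.032],"twist": 0},{"delta_pos": [0.0005,0.0005,0.032],"twist": 0}]'

```text
t: 55.9
ee_pos: [0.5788, 0.1016, 0.1273]
eef_rot: [-3.14, 0.11, -0.001]
force: [0.4, 0.2, -1.1]
opening: 0.0181
```

Request:
arm_command --deltas '[{"delta_pos": [0,0,0.001],"twist": 0},{"delta_pos": [0,0,0.001],"twist": 0}]'

```text
t: 56.15
ee_pos: [0.579, 0.1017, 0.1268]
eef_rot: [-3.14, 0.11, -0.002]
force: [-0.4, -1.0, 2.2]
opening: 0.0179
```

Contact 2.2 N at the expected height. Release gently and back off upward.

Request:
arm_command --deltas '[{"delta_pos": [0,0,0],"twist": 0},{"delta_pos": [0,0,0],"twist": 0},{"delta_pos": [0,0,0],"twist": 0},{"delta_pos": [0,0,-0.02],"twist": 0},{"delta_pos": [0,0,-0.05],"twist": 0},{"delta_pos": [0,0,-0.1],"twist": 0},{"delta_pos": [0,0.06,-0.1],"twist": 0},{"delta_pos": [0,0.12,-0.1],"twist": 0},{"delta_pos": [0,0.18,-0.1],"twist": 0},{"delta_pos": [0,0.24,-0.1],"twist": 0},{"delta_pos": [0,0.3,-0.1],"twist": 0},{"delta_pos": [0,0.3,-0.1],"twist": 0}]' --jaw 0.6

```text
t: 57.65
ee_pos: [0.5574, -0.2014, 0.2279]
eef_rot: [3.138, -0.119, 0.003]
force: [0.1, 0.4, 0.1]
opening: 0.0512
```

```bash
python3 - <<'E'
from h import *
snap('top');snap('side')
A=np.load('top.npz')['F'];B=np.load('side.npz')['F']
a=cv2.resize(A[185:245,218:268],None,fx=9,fy=9,interpolation=cv2.INTER_CUBIC)
cv2.imwrite('pics/c12.png',a)
go(.3,-.5,.25,-.07)
E
```

```text
t 57.75 pos [ 0.5578 -0.1981  0.2273] yaw -0.0717 F [-0.3  0.2  0.5] op 0.0512 j6 1.21
 delta [-0.2355  0.3196 -0.023 ] twist -0.0017 len 0.398
```

View pics/c12.png

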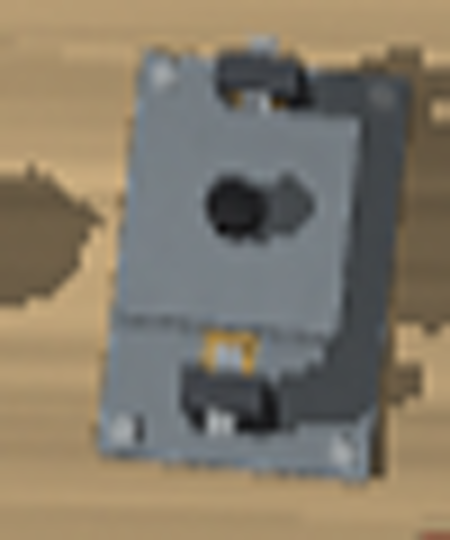

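c12: the cover is back on, square with the base plate, knob at (238,208). The robot is clear of everything, so I run a last check and hand in.

```bash
python3 - <<'E'
from h import *
print('knob',ray('top',*uv((238,208),9,(218,185)),.132))
discs('side',box=(200,260,420,420))
print(manip.close_job())
E
```

```text
knob [0.5796 0.1003 0.132 ]
side px 357.7 299.4 axes 11.2 64.0 [ 0.7156 -0.2557  0.008 ]
side px 286.8 291.0 axes 18.7 22.3 [ 0.5427 -0.1583  0.008 ]
side px 313.6 284.2 axes 18.1 21.9 [ 0.6227 -0.165   0.008 ]
the job is handed in; nothing more can be done
None
```

The job is handed in and, as far as my checks show, done in the order asked. It took about 58 s of the 210 s allowed.

- **Cover off:** I lifted it and set it down on the bench.
- **Discs:** Exactly three 50 mm discs were present. I pressed each into the magazine, and after each press the force fell to about the follower's spring force (5.9, 7.6 and 9.3 N). Pictures after the first and third discs show the brass catches over the rim.
- **Oil:** I pressed the spray cap until it stopped moving (force rose from 10 to 15 N with no further travel) and let go. I could not read the cap's travel directly.
- **Cover back on:** It sits square on the posts. The camera puts its knob within about 2 mm of the magazine's axis.
- **Large discs:** Both are unmoved in the last picture.

**What disagreed:**
- The second disc went in with more force than the others, up to 32 N down and 16 N sideways, before it snapped home.
- The side camera read about 3 mm off from the robot, so I used the top camera, which agreed to better than 1 mm.

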